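# Lock the window ring of a microscope lamp head with a pin spanner

### The job

Take the two-pin spanner from its stand, seat both pins fully in the two holes of the black lock ring on the microscope's lamp head, and turn the ring clockwise (seen from above) until it comes up firm against its stop. Work gently, feeling for the holes: never press or wrench the ring hard, turn it only with the seated spanner and leave the other things alone. Then put the spanner back in its stand, pins in the pockets and bar flat on top, and let go.

Things in the scene. Friction and masses are not known exactly. Their poses are not given: they have to be found in the camera images.
- lamp_head: White round lamp head, 114 mm across, 64 mm high, fixed to the bench window-up on a black rubber foot 140 mm across. Origin: centre of the underside, z up the ring's axis. Its x axis points out along the square mounting arm (34 mm wide, top 59 mm high, to 105 mm from the axis, then a 22 mm steel spigot).
- lock_ring: Black steel ring on the lamp head, 94 mm across, opening 40 mm, 12 mm thick. Origin: on the axis at the top face; this pose does NOT turn with the ring. In the face, two holes across from each other, 12 mm wide, 10 mm deep, 32 mm from the axis, to be seen or felt: at first the line through them is 0 to 0.55 rad counter-clockwise (from above) of the lamp head's x axis.
- ring_stop (a point): Point on the ring's axis, 77 mm above the bench, where the face comes to lie at the firm stop. The ring turns stiffly (0.1 to 0.25 N m; over 0.4 at the stop) and stays where left; clockwise it sinks about 2 mm per rad and stops 0.6 to 1.15 rad from its start. Spanner forces on it, both pins added up, must stay under 45 N: 0.7 N m or a 15 N push, built up slowly, is safe.
- spanner: Two-pin spanner, about 0.22 kg: steel bar 84 x 16 x 12 mm (long side x), two pins pointing down at x = -32 and +32 mm, 6 mm across, 8 mm long, bevelled tips. Origin: centre of the bar's underside, z up. Same when turned half round. Fully seated, the bar's underside lies on the ring's face. Starts standing in the stand.
- spanner_grip (a point): Point in the spanner's upright black handle, 50 mm above the bar's underside, a good height to grip. The handle is 26 mm (spanner x) by 16 mm (spanner y, grip across this), from 12 to 72 mm above the bar's underside.
- stand: Grey plastic block 110 x 60 x 30 mm (long side along x), fixed to the bench, with two round pockets 14 mm across and 12 mm deep in its top at x = -32 and +32 mm for the spanner's pins. Origin: centre of the underside. The spanner's bar rests on the block's top, 30 mm above the bench, along the block's x axis.
- spray_can: Bystander: blue spray can, 62 mm across, 190 mm tall, loose. Origin: centre of the underside.
- reagent_jar: Bystander: white reagent jar, 68 mm across, 85 mm tall, loose. Origin: centre of the underside.
- well_plate: Bystander: white well plate, 86 x 127 x 12 mm, loose, beyond the work. Origin: centre of the underside.
Mind the look-alikes: they are no part of the job. There is more than one size of the stand; the one meant has the size given above.

How it is judged:
On the way, in this order (a step that is already met when the one before it is completed fails the run):
1. both pins are seated in the ring's holes before the ring has been turned by more than about 0.3 rad (horizontal distance between spanner and lock_ring below 0.005 m and z of spanner in the frame of lock_ring below 0.0025 m and angle between spanner's own z axis and vertical below 0.08 rad and distance of lock_ring from where it was at the start of the episode below 0.0006 m), for 0.1 s.
2. the ring is turned to its stop with the spanner still seated (z of lock_ring in the frame of lamp_head below 0.0772 m and horizontal distance between spanner and lock_ring below 0.006 m and z of spanner in the frame of lock_ring below 0.0045 m), for 0.1 s.
At the end, for the whole second after the job is handed in: The ring's face is within 0.2 mm of its lowest height (ring within 0.1 rad of its stop), and the spanner stands at rest in the stand: within 8 mm of the stand's centre, bar not more than 2 mm above the block's top and upright within 0.06 rad (z of lock_ring in the frame of lamp_head below 0.0772 m and horizontal distance between spanner and stand below 0.008 m and z of spanner in the frame of stand below 0.032 m and angle between spanner's own z axis and vertical below 0.06 rad and linear speed of spanner below 0.01 m/s); the robot touches nothing.
It fails at once if spanner and ring or lamp head press on each other with more than 45 N (contact force between spanner and lamp_head above 45 N).
It fails at once if the fingers or the arm push the lamp head or its ring (contact force between any of the fingers, the arm and lamp_head above 2 N).
It fails at once if a bystander is moved by more than 15 mm (distance of any of spray_can, reagent_jar, well_plate from where it was at the start of the episode above 0.015 m).
It also fails if it takes over 72 s, if anything falls off the work surface, if the arm or the gripper's body presses on something with over 40 N, if the wrist force passes 120 N, or if a joint passes its speed limit or range.

### The arm

A 6-joint arm with a two-finger parallel gripper is mounted at the origin on the work surface. World frame = base frame: x ahead of the robot, y to its left, z up, the work surface at z = 0. Lengths are in m, angles in rad, forces in N, time in s.
With the tool pointing down it reaches from about 0.2 to 0.875 m from the base axis. Payload 3.4 kg.
Tool frame: the origin (TCP) lies midway between the tips of the shut fingers; the grasp point (between the pads) lies 19 mm behind it; z points along the fingers, y is the line along which they close (so a half turn about z gives the same grasp; the last joint's range is limited). The gripper opens to 94 mm and grips with 3 to 60 N. Pads are 16 mm wide; open, the fingers measure 119 mm over their backs; the gripper's body (75 mm by 177 mm) begins 78 mm behind the grasp point.
Start: joints at [-1.424, 0.276, 1.505, -0, 1.361, -0.121], TCP at [0.152, -0.555, 0.205] pointing down, gripper open.
Joint ranges: [-2.89, 2.89], [-0.75, 2.08], [0.22, 2.7], [-1.18, 4.32], [0.11, 2.71], [-2.7, 2.7]. Speed limits (rad/s): [2.57, 2.57, 3.14, 3.14, 3.14, 3.14].

### API

Orientations are given as a unit quaternion [x, y, z, w].
In Python, from bench import robot gives the robot as it stands.
- The arm moves only by the tool step_arm, never from a script. Its argument "motion" is a list of rows, each an object of numbers: "tx", "ty", "tz": the shift along the tool's x, y, z in m; "rx", "ry", "rz": the turn, a rotation vector about the tool's x, y, z in rad; "jaw": the opening, from 0 (shut) to 1 (fully open). A call has exactly 8 rows; each row shifts and turns the commanded pose from where the row before left it, along the tool's axes as they then stand; what a row does not reach is not made up. A row lasts 1/12 s, in which the tool goes at most 41.7 mm and 7.16 degrees, less where a joint would pass 70% of its speed; a pose out of reach is approached as far as the arm can. A call with a gripper value outside its range is refused whole. The fingers move at their own pace and stop on an object; "squeeze" is the grip in N (left out, the last holds). Time passes only in rows, so rows that do not move let the fingers close, or fill a call up. It gives the time, the measured TCP pose, the force, the opening and the grip force at its end, in the units of the state.
- robot.get_state(): the state, without advancing time (a new reading comes with each control period).
- robot.grab_frame(name): name is "scene" or "top" or "wrist"; returns a dict with "frame" (420x560x3 uint8, red, green, blue), "z_map" (420x560 float32, m along the optical axis (not along the pixel's ray), 0 where there is no reading), "intrinsics" (3x3 intrinsics, pixels), "cam_to_world" (4x4, takes a point from camera to world coordinates); the wrist camera has in their place "mount" (4x4, takes a point from camera to tool coordinates, whose origin is the TCP and whose axes are the flange's). Camera axes: x right, y up, looking along -z (the intrinsics and any distortion apply to the point x, -y, -z); pixel columns grow to the right and rows downward; lengths in m; the calibration is good to about 2 mm. A picture is of the moment at which its call begins: read the wrist's pose just before it.
- robot.hand_in(): hands the job in; it is judged then, once.
Trained networks look in a picture, given as the dict that the camera call returned (one of the last four; its "shot" number tells which), for a name from the list of things; names that differ only in an ending like _2 or _b are one class to them, and where a whole thing is asked for, a point or a joint stands for the part that bears it (a point fixed in the world has none). Each returns a list of dicts, best first, with "confidence" (0 to 1); they miss things now and then, are a little off and sometimes report something else, mostly with a low value. They report only what shows in the picture. A call takes as long as a camera call. They do not tell look-alikes from the thing itself.
- robot.boxes_of(name, picture): "location" ([x, y, z] in m, in world coordinates, good to about 4 mm: the middle of the surface that is visible of it).
- robot.trace(name, picture): "pixels" (420x560 bool, what is visible of it).
The state is a dict: "time": time; "joint_positions": joint angles; "qvel": joint speeds; "joint_efforts": joint torques, N m; "eef_pos": TCP position; "tcp_rot": TCP orientation; "force": force on the tool from outside, world axes, zero at the start; "moment": the same for the moment, N m; "gripper_width": finger opening in m; "gripper_force": force on a finger pad.
Only numpy, scipy, OpenCV 4.12 (cv2) and the standard library are available. Lean on these libraries where they do the work, as an engineer would, in place of code of your own. Each camera call takes 0.05 s, during which the arm holds its last target. There are 200 camera calls.

## Working session

There is one attempt and no reset: what is moved stays moved. The work goes in short steps, Python scripts to look and compute and a tool call to move; the robot and the scene stay as the last step left them, time stands still between calls to the robot, and variables do not carry over. Pictures are saved under pics/ and viewed, at most 10 in all, crops included, and the job is handed in when it is done.

Besides the shell and the picture viewer there is one more tool, called after "Emit:" by a JSON object that holds its "op" and its "data", one argument or row to a line. step_arm: Moves the arm, as the interface text tells. Its arguments: {"type":"object","properties":{"motion":{"type":"array"},"squeeze":{"type":"number"}},"required":["motion"]}

```bash
mkdir -p pics; ls; cat > h.py <<'E'
import numpy as np, cv2
from bench import robot
from scipy.spatial.transform import Rotation as R
def cloud(p, T=None):
    T = np.array(p["cam_to_world"]) if T is None else T
    K=np.array(p["intrinsics"]); z=p["z_map"]; v,u=np.mgrid[:z.shape[0],:z.shape[1]]
    c=np.stack([(u-K[0,2])/K[0,0]*z, -(v-K[1,2])/K[1,1]*z, -z],-1)
    return c@T[:3,:3].T+T[:3,3]
def wristT(p,s):
    T=np.eye(4); T[:3,:3]=R.from_quat(s["tcp_rot"]).as_matrix(); T[:3,3]=s["eef_pos"]
    return T@np.array(p["mount"])
def save(n,im): cv2.imwrite(f"pics/{n}.png",cv2.cvtColor(im,cv2.COLOR_RGB2BGR))
E
python3 - <<'E'
from h import *
print(robot.get_state())
p=robot.grab_frame("top"); save("top0",p["frame"])
C=cloud(p)
for n in ["lamp_head","lock_ring","spanner","spanner_grip","stand","spray_can","reagent_jar","well_plate"]:
    print(n,[(np.round(b["location"],3).tolist(),round(b["confidence"],2)) for b in robot.boxes_of(n,p)])
print(p["cam_to_world"],p["intrinsics"],[k for k in p])
E
```

```text
pics
{'time': 0.0, 'joint_positions': array([-1.42395791e+00,  2.76577240e-01,  1.50607076e+00, -5.09051603e-06,
        1.36068980e+00, -1.20991988e-01]), 'qvel': array([-2.86358858e-04,  6.51322431e-04,  1.45282733e-03, -5.65498279e-06,
       -1.44066571e-04, -1.32077436e-04]), 'joint_efforts': array([-8.06168500e-04, -4.04585767e+01, -2.37229300e+01,  7.01584574e-02,
        3.45245004e-02, -1.40218981e-04]), 'eef_pos': array([ 0.15208567, -0.55396236,  0.20463972]), 'tcp_rot': array([ 9.91046303e-01,  1.33515781e-01, -1.37647208e-05, -8.72466088e-04]), 'force': array([-0.19792312, -0.42978083,  0.70720206]), 'moment': array([-0.01360011,  0.01431776, -0.06722752]), 'gripper_force': 0.0, 'gripper_width': 0.09393075660166475}
lamp_head [([0.496, 0.221, 0.062], 0.55)]
lock_ring [([0.487, 0.233, 0.079], 0.66)]
spanner [([0.574, -0.198, 0.04], 0.82), ([0.49, 0.236, 0.076], 0.54)]
spanner_grip [([0.57, -0.197, 0.042], 0.58)]
stand [([0.541, -0.311, 0.021], 0.89), ([0.572, -0.19, 0.032], 0.85), ([0.522, -0.049, 0.041], 0.73)]
spray_can [([0.638, -0.372, 0.168], 0.55)]
reagent_jar [([0.686, 0.357, 0.085], 0.58)]
well_plate [([0.812, 0.01, 0.017], 0.69)]
[[ 0.00930295  0.98795293 -0.15447481  0.48745465]
 [-0.99986491  0.00709704 -0.0148254  -0.01769867]
 [-0.01355049  0.15459186  0.98788549  0.96670417]
 [ 0.          0.          0.          1.        ]] [[415.37942238   0.         279.30661709]
 [  0.         415.37942238 210.74243417]
 [  0.           0.           1.        ]] ['frame', 'z_map', 'intrinsics', 'cam_to_world', 'shot']
```

View pics/top0.png

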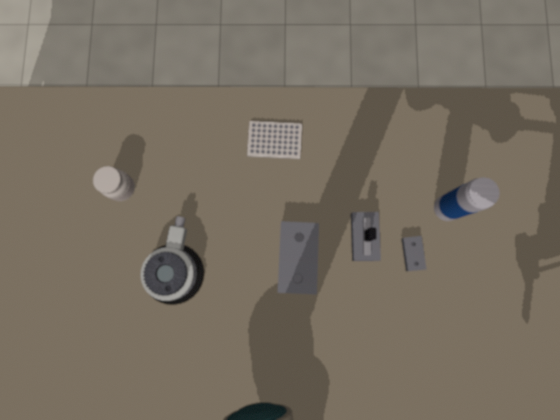

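```bash
python3 - <<'E'
from h import *
p=robot.grab_frame("top"); C=cloud(p)
for n in ["spanner","stand","lock_ring","lamp_head"]:
    for b in robot.trace(n,p):
        m=b["pixels"]; q=C[m&(p["z_map"]>0)]
        zs=q[:,2]; print(n,round(b["confidence"],2),m.sum(),"z pct",np.percentile(zs,[5,50,95]).round(3))
        for lo,hi in [(0.024,0.034),(0.036,0.05),(0.07,0.09),(0.09,0.12)]:
            t=q[(zs>lo)&(zs<hi)]
            if len(t)>40:
                (c,s,a)=cv2.minAreaRect((t[:,:2]*1000).astype(np.float32)); print("  ",lo,len(t),np.round(c,1),np.round(s,1),round(a,1),"zmed",np.median(t[:,2]).round(4))
E
```

```text
spanner 0.8 371 z pct [0.036 0.043 0.102]
   0.036 200 [ 578.2 -199. ] [16.  82.9] 88.6 zmed 0.0414
   0.09 107 [ 577.5 -199.4] [16.1 24.8] 89.4 zmed 0.1011
stand 0.66 731 z pct [0.002 0.02  0.023]
stand 0.57 2782 z pct [0.028 0.042 0.045]
   0.024 105 [528.8 -46.7] [ 18.4 110.2] 87.4 zmed 0.0256
   0.036 2623 [529.3 -46.7] [ 85.9 157.2] 88.0 zmed 0.0425
lock_ring 0.6 1551 z pct [0.068 0.078 0.081]
   0.07 1438 [490.6 237.5] [90.8 93.6] 37.9 zmed 0.0778
lock_ring 0.47 1036 z pct [0.012 0.03  0.034]
   0.024 880 [ 578.5 -199.9] [109.   60.4] 0.8 zmed 0.0296
lamp_head 0.79 3442 z pct [0.012 0.064 0.08 ]
   0.036 125 [528.5 204. ] [179.8  40.7] 3.7 zmed 0.0443
   0.07 1461 [490.9 237.8] [92.5 92.8] 16.8 zmed 0.0778
```

The picture shows the stand with the spanner at pixel (366,236), look-alike stands at (298,257) and (414,253), and the lamp head at (168,273). Its arm points to (180,222), and the holes are near (160,260) and (168,288).

```bash
cat >> h.py <<'E'
def go(x,y,z,psi=None):
    s=robot.get_state(); M=R.from_quat(s["tcp_rot"]); X=M.as_matrix()[:,0]
    print("pos",s["eef_pos"].round(4),"psi",np.arctan2(X[1],X[0]).round(4),"tilt",M.as_matrix()[:,2].round(4),"F",s["force"].round(2),"t",s["time"])
    print("tool delta",M.inv().apply(np.array([x,y,z])-s["eef_pos"]).round(4))
E
python3 - <<'E'
from h import *
p=robot.grab_frame("wrist"); print(p["mount"],p["intrinsics"])
p=robot.grab_frame("top"); C=cloud(p)
f=p["frame"][245:305,135:205]; save("ring0",cv2.resize(f,None,fx=8,fy=8,interpolation=cv2.INTER_CUBIC))
go(0.49,0.237,0.28)
E
```

```text
[[ 6.72147369e-04  9.69252207e-01  2.46068502e-01  7.00336719e-02]
 [ 9.99999676e-01 -7.60241328e-04  2.63009824e-04 -1.54240440e-04]
 [ 4.41994297e-04  2.46068245e-01 -9.69252404e-01 -1.78741773e-01]
 [ 0.00000000e+00  0.00000000e+00  0.00000000e+00  1.00000000e+00]] [[331.44771088   0.         282.8264375 ]
 [  0.         331.44771088 207.98647912]
 [  0.           0.           1.        ]]
pos [ 0.1521 -0.5546  0.2055] psi 0.2678 tilt [ 0.e+00 -2.e-04 -1.e+00] F [ 0.73 -0.47  0.62] t 0.8
tool delta [ 0.5353 -0.674  -0.0746]
```

Emit:
{"op": "step_arm", "data": {
  "motion": [
    {"rz": -0.12},
    {"rz": -0.12},
    {"rz": -0.12},
    {"rz": -0.12},
    {"rz": -0.12},
    {"rz": -0.12},
    {"rz": -0.12},
    {"rz": -0.12}
  ]
}}

```text
invalid input at $.motion[0]: expected keys tx, ty, tz, rx, ry, rz, jaw
```

Emit:
{"op": "step_arm", "data": {
  "motion": [
    {"tx": 0, "ty": 0, "tz": 0, "rx": 0, "ry": 0, "rz": -0.12, "jaw": 1},
    {"tx": 0, "ty": 0, "tz": 0, "rx": 0, "ry": 0, "rz": -0.12, "jaw": 1},
    {"tx": 0, "ty": 0, "tz": 0, "rx": 0, "ry": 0, "rz": -0.12, "jaw": 1},
    {"tx": 0, "ty": 0, "tz": 0, "rx": 0, "ry": 0, "rz": -0.12, "jaw": 1},
    {"tx": 0, "ty": 0, "tz": 0, "rx": 0, "ry": 0, "rz": -0.12, "jaw": 1},
    {"tx": 0, "ty": 0, "tz": 0, "rx": 0, "ry": 0, "rz": -0.12, "jaw": 1},
    {"tx": 0, "ty": 0, "tz": 0, "rx": 0, "ry": 0, "rz": -0.12, "jaw": 1},
    {"tx": 0, "ty": 0, "tz": 0, "rx": 0, "ry": 0, "rz": -0.12, "jaw": 1}
  ]
}}

```text
time: 1.47
eef_pos: [0.1521, -0.5546, 0.2055]
tcp_rot: [0.816, 0.578, -0.0, 0.0]
force: [0.7, 0.9, -0.1]
gripper_width: 0.094
gripper_force: 0.0
```

Emit:
{"op": "step_arm", "data": {
  "motion": [
    {"tx": 0, "ty": 0, "tz": 0, "rx": 0, "ry": 0, "rz": -0.12, "jaw": 1},
    {"tx": 0, "ty": 0, "tz": 0, "rx": 0, "ry": 0, "rz": -0.12, "jaw": 1},
    {"tx": 0, "ty": 0, "tz": 0, "rx": 0, "ry": 0, "rz": -0.12, "jaw": 1},
    {"tx": 0, "ty": 0, "tz": 0, "rx": 0, "ry": 0, "rz": -0.12, "jaw": 1},
    {"tx": 0, "ty": 0, "tz": 0, "rx": 0, "ry": 0, "rz": -0.12, "jaw": 1},
    {"tx": 0, "ty": 0, "tz": 0, "rx": 0, "ry": 0, "rz": -0.12, "jaw": 1},
    {"tx": 0, "ty": 0, "tz": 0, "rx": 0, "ry": 0, "rz": -0.12, "jaw": 1},
    {"tx": 0, "ty": 0, "tz": 0, "rx": 0, "ry": 0, "rz": -0.12, "jaw": 1}
  ]
}}

```text
time: 2.13
eef_pos: [0.1522, -0.5545, 0.2055]
tcp_rot: [0.456, 0.89, -0.0, 0.0]
force: [-1.0, -1.0, -0.2]
gripper_width: 0.094
gripper_force: 0.0
```

```bash
python3 -c "
from h import *
go(0.47,0.237,0.20)"
```

```text
pos [ 0.1522 -0.5545  0.2055] psi 2.1938 tilt [ 0.e+00 -1.e-04 -1.e+00] F [-0.96 -0.97 -0.18] t 2.1333
tool delta [0.4574 0.72   0.0054]
```

Emit:
{"op": "step_arm", "data": {
  "motion": [
    {"tx": 0.019, "ty": 0.03, "tz": 0, "rx": 0, "ry": 0, "rz": 0, "jaw": 1},
    {"tx": 0.019, "ty": 0.03, "tz": 0, "rx": 0, "ry": 0, "rz": 0, "jaw": 1},
    {"tx": 0.019, "ty": 0.03, "tz": 0, "rx": 0, "ry": 0, "rz": 0, "jaw": 1},
    {"tx": 0.019, "ty": 0.03, "tz": 0, "rx": 0, "ry": 0, "rz": 0, "jaw": 1},
    {"tx": 0.019, "ty": 0.03, "tz": 0, "rx": 0, "ry": 0, "rz": 0, "jaw": 1},
    {"tx": 0.019, "ty": 0.03, "tz": 0, "rx": 0, "ry": 0, "rz": 0, "jaw": 1},
    {"tx": 0.019, "ty": 0.03, "tz": 0, "rx": 0, "ry": 0, "rz": 0, "jaw": 1},
    {"tx": 0.019, "ty": 0.03, "tz": 0, "rx": 0, "ry": 0, "rz": 0, "jaw": 1}
  ]
}}

```text
time: 2.8
eef_pos: [0.2602, -0.2901, 0.2056]
tcp_rot: [0.459, 0.888, -0.0, 0.0]
force: [0.8, -0.2, 0.5]
gripper_width: 0.0942
gripper_force: 0.0
```

Emit:
{"op": "step_arm", "data": {
  "motion": [
    {"tx": 0.019, "ty": 0.03, "tz": 0, "rx": 0, "ry": 0, "rz": 0, "jaw": 1},
    {"tx": 0.019, "ty": 0.03, "tz": 0, "rx": 0, "ry": 0, "rz": 0, "jaw": 1},
    {"tx": 0.019, "ty": 0.03, "tz": 0, "rx": 0, "ry": 0, "rz": 0, "jaw": 1},
    {"tx": 0.019, "ty": 0.03, "tz": 0, "rx": 0, "ry": 0, "rz": 0, "jaw": 1},
    {"tx": 0.019, "ty": 0.03, "tz": 0, "rx": 0, "ry": 0, "rz": 0, "jaw": 1},
    {"tx": 0.019, "ty": 0.03, "tz": 0, "rx": 0, "ry": 0, "rz": 0, "jaw": 1},
    {"tx": 0.019, "ty": 0.03, "tz": 0, "rx": 0, "ry": 0, "rz": 0, "jaw": 1},
    {"tx": 0.019, "ty": 0.03, "tz": 0, "rx": 0, "ry": 0, "rz": 0, "jaw": 1}
  ]
}}

```text
time: 3.47
eef_pos: [0.3681, -0.0272, 0.2059]
tcp_rot: [0.459, 0.888, 0.0, 0.001]
force: [1.1, -0.5, 0.6]
gripper_width: 0.094
gripper_force: 0.0
```

Emit:
{"op": "step_arm", "data": {
  "motion": [
    {"tx": 0.019, "ty": 0.03, "tz": 0, "rx": 0, "ry": 0, "rz": 0, "jaw": 1},
    {"tx": 0.019, "ty": 0.03, "tz": 0, "rx": 0, "ry": 0, "rz": 0, "jaw": 1},
    {"tx": 0.019, "ty": 0.03, "tz": 0, "rx": 0, "ry": 0, "rz": 0, "jaw": 1},
    {"tx": 0.019, "ty": 0.03, "tz": 0, "rx": 0, "ry": 0, "rz": 0, "jaw": 1},
    {"tx": 0.019, "ty": 0.03, "tz": 0, "rx": 0, "ry": 0, "rz": 0, "jaw": 1},
    {"tx": 0.019, "ty": 0.03, "tz": 0, "rx": 0, "ry": 0, "rz": 0, "jaw": 1},
    {"tx": 0.019, "ty": 0.03, "tz": 0, "rx": 0, "ry": 0, "rz": 0, "jaw": 1},
    {"tx": 0.019, "ty": 0.03, "tz": 0, "rx": 0, "ry": 0, "rz": 0, "jaw": 1}
  ]
}}

```text
time: 4.13
eef_pos: [0.4759, 0.2359, 0.2055]
tcp_rot: [0.459, 0.889, 0.0, 0.0]
force: [0.5, -0.5, 0.3]
gripper_width: 0.0941
gripper_force: 0.0
```

Emit:
{"op": "step_arm", "data": {
  "motion": [
    {"tx": 0, "ty": 0, "tz": 0, "rx": 0, "ry": 0, "rz": -0.12, "jaw": 1},
    {"tx": 0, "ty": 0, "tz": 0, "rx": 0, "ry": 0, "rz": -0.12, "jaw": 1},
    {"tx": 0, "ty": 0, "tz": 0, "rx": 0, "ry": 0, "rz": -0.12, "jaw": 1},
    {"tx": 0, "ty": 0, "tz": 0, "rx": 0, "ry": 0, "rz": -0.12, "jaw": 1},
    {"tx": 0, "ty": 0, "tz": 0, "rx": 0, "ry": 0, "rz": -0.12, "jaw": 1},
    {"tx": 0, "ty": 0, "tz": 0, "rx": 0, "ry": 0, "rz": -0.12, "jaw": 1},
    {"tx": 0, "ty": 0, "tz": 0, "rx": 0, "ry": 0, "rz": -0.12, "jaw": 1},
    {"tx": 0, "ty": 0, "tz": 0, "rx": 0, "ry": 0, "rz": -0.108, "jaw": 1}
  ]
}}

```text
time: 4.8
eef_pos: [0.4755, 0.234, 0.2055]
tcp_rot: [0.0, 1.0, -0.0, 0.0]
force: [-1.1, -0.4, -0.0]
gripper_width: 0.0938
gripper_force: 0.0
```

```bash
cat > ring.py <<'E'
from h import *
import sys
def ring(p,C):
    z=p["z_map"]>0; m=z&(abs(C[...,2]-0.079)<0.004)&(np.hypot(C[...,0]-.49,C[...,1]-.237)<0.055)
    q=C[m]; zt=np.median(q[:,2])
    def res(v): 
        t=q[edge]; return np.hypot(t[:,0]-v[0],t[:,1]-v[1])-v[2]
    from scipy.optimize import least_squares
    # outer boundary: hull points
    h=cv2.convexHull((q[:,:2]*1000).astype(np.float32))[:,0]/1000
    f=least_squares(lambda v:np.hypot(h[:,0]-v[0],h[:,1]-v[1])-v[2],[.49,.237,.047],loss="soft_l1",f_scale=.0005)
    c=f.x; print("circle",c.round(4),"ztop",zt.round(4),"A",np.linalg.lstsq(np.c_[q[:,:2]-c[:2],np.ones(len(q))],q[:,2],rcond=None)[0].round(4))
    r=np.hypot(C[...,0]-c[0],C[...,1]-c[1])
    d=z&(C[...,2]<zt-0.004)&(r>0.024)&(r<0.041)
    n,l,st,ce=cv2.connectedComponentsWithStats(d.astype(np.uint8))
    for i in range(1,n):
        if st[i,4]>8:
            w=C[l==i]; print("low blob",st[i,4],ce[i].round(1),w.mean(0).round(4),"ang",np.arctan2(*(w.mean(0)[[1,0]]-c[[1,0]])).round(3))
    return c,zt
if __name__=="__main__":
    s=robot.get_state(); p=robot.grab_frame("wrist"); C=cloud(p,wristT(p,s))
    save(sys.argv[1],p["frame"]); go(.49,.237,.2); ring(p,C); np.savez(sys.argv[1],C=C,f=p["frame"])
E
python3 ring.py w1
```

```text
pos [0.4756 0.234  0.2055] psi -3.1387 tilt [ 1.e-04 -1.e-04 -1.e+00] F [-0.28 -0.46 -0.06] t 4.85
tool delta [-0.0144  0.003   0.0055]
circle [0.4871 0.2381 0.0467] ztop 0.0783 A [-0.0002 -0.0002  0.0782]
low blob 116 [277.6 182.3] [0.4577 0.229  0.0687] ang -2.84
low blob 94 [296.1 243.9] [0.5204 0.2474 0.0693] ang 0.273
```

```bash
python3 - <<'E'
from h import *
d=np.load("w1.npz"); f=d["f"]
save("w1c",cv2.resize(f[150:290,200:370],None,fx=4,fy=4,interpolation=cv2.INTER_CUBIC))
E
```

```text
(no output)
```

View pics/w1c.png

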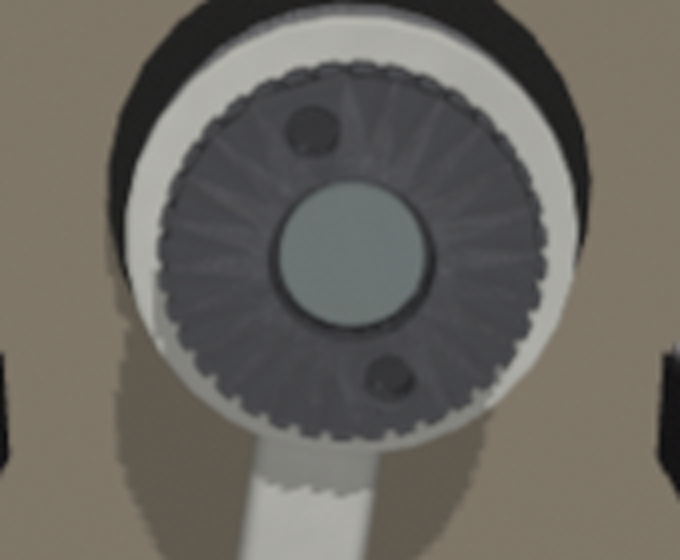

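The close-up shows the ring with its holes at crop (313,131) and (389,378), which is full-frame (278.2,182.7) and (297.2,244.5). The window is in the middle and the mounting arm points down.

```bash
python3 - <<'E'
from h import *
s=robot.get_state(); p=robot.grab_frame("wrist"); T=wristT(p,s); K=np.array(p["intrinsics"])
g=cv2.cvtColor(p["frame"],cv2.COLOR_RGB2GRAY).astype(float)
def ray(u,v,z=.0783):
    d=T[:3,:3]@np.array([(u-K[0,2])/K[0,0],-(v-K[1,2])/K[1,1],-1]); o=T[:3,3]; return o+d*(z-o[2])/d[2]
h=[]
for u,v in [(278.2,182.7),(297.2,244.5)]:
    a=g[int(v)-9:int(v)+10,int(u)-9:int(u)+10]; yy,xx=np.mgrid[int(v)-9:int(v)+10,int(u)-9:int(u)+10]
    w=np.clip(np.median(a)-8-a,0,None)*(np.hypot(xx-u,yy-v)<9); 
    uu,vv=(w*xx).sum()/w.sum(),(w*yy).sum()/w.sum(); print(uu,vv,np.median(a),a.min(),(w>0).sum()); h.append(ray(uu,vv)); h.append(ray(u,v))
h=np.array(h); print(h.round(4))
for i in (0,1):
    d=h[i+2]-h[i]; print("mid",((h[i]+h[i+2])/2).round(4),"len",np.linalg.norm(d).round(4),"ang",np.arctan2(d[1],d[0]).round(4))
go(.578-.0,-.199,.16)
E
```

```text
278.437564499484 182.12899896800826 70.0 46.0 138
297.20232558139537 244.47674418604652 70.0 40.0 111
[[0.4559 0.2298 0.0783]
 [0.4565 0.2296 0.0783]
 [0.5176 0.2482 0.0783]
 [0.5176 0.2482 0.0783]]
mid [0.4868 0.239  0.0783] len 0.0643 ang 0.2898
mid [0.487  0.2389 0.0783] len 0.0639 ang 0.2954
pos [0.4755 0.234  0.2055] psi 3.1355 tilt [ 0.e+00 -1.e-04 -1.e+00] F [-0.75 -0.03 -0.73] t 4.9
tool delta [-0.1051 -0.4323  0.0455]
```

Emit:
{"op": "step_arm", "data": {
  "motion": [
    {"tx": -0.0065, "ty": -0.027, "tz": 0, "rx": 0, "ry": 0, "rz": 0, "jaw": 1},
    {"tx": -0.0065, "ty": -0.027, "tz": 0, "rx": 0, "ry": 0, "rz": 0, "jaw": 1},
    {"tx": -0.0065, "ty": -0.027, "tz": 0, "rx": 0, "ry": 0, "rz": 0, "jaw": 1},
    {"tx": -0.0065, "ty": -0.027, "tz": 0, "rx": 0, "ry": 0, "rz": 0, "jaw": 1},
    {"tx": -0.0065, "ty": -0.027, "tz": 0, "rx": 0, "ry": 0, "rz": 0, "jaw": 1},
    {"tx": -0.0065, "ty": -0.027, "tz": 0, "rx": 0, "ry": 0, "rz": 0, "jaw": 1},
    {"tx": -0.0065, "ty": -0.027, "tz": 0, "rx": 0, "ry": 0, "rz": 0, "jaw": 1},
    {"tx": -0.0065, "ty": -0.027, "tz": 0, "rx": 0, "ry": 0, "rz": 0, "jaw": 1}
  ]
}}

```text
time: 5.57
eef_pos: [0.5265, 0.0163, 0.2056]
tcp_rot: [0.005, 1.0, -0.0, 0.0]
force: [0.8, -0.6, -0.3]
gripper_width: 0.094
gripper_force: 0.0
```

Emit:
{"op": "step_arm", "data": {
  "motion": [
    {"tx": -0.0065, "ty": -0.027, "tz": 0, "rx": 0, "ry": 0, "rz": 0, "jaw": 1},
    {"tx": -0.0065, "ty": -0.027, "tz": 0, "rx": 0, "ry": 0, "rz": 0, "jaw": 1},
    {"tx": -0.0065, "ty": -0.027, "tz": 0, "rx": 0, "ry": 0, "rz": 0, "jaw": 1},
    {"tx": -0.0065, "ty": -0.027, "tz": 0, "rx": 0, "ry": 0, "rz": 0, "jaw": 1},
    {"tx": -0.0065, "ty": -0.027, "tz": 0, "rx": 0, "ry": 0, "rz": 0, "jaw": 1},
    {"tx": -0.0065, "ty": -0.027, "tz": 0, "rx": 0, "ry": 0, "rz": 0, "jaw": 1},
    {"tx": -0.0065, "ty": -0.027, "tz": 0, "rx": 0, "ry": 0, "rz": 0, "jaw": 1},
    {"tx": -0.0065, "ty": -0.027, "tz": 0, "rx": 0, "ry": 0, "rz": 0, "jaw": 1}
  ]
}}

```text
time: 6.23
eef_pos: [0.5772, -0.2, 0.2055]
tcp_rot: [0.005, 1.0, -0.0, 0.0]
force: [0.0, -0.9, -0.0]
gripper_width: 0.0938
gripper_force: 0.0
```

```bash
python3 - <<'E'
from h import *
s=robot.get_state(); p=robot.grab_frame("wrist"); C=cloud(p,wristT(p,s)); save("w2",p["frame"])
near=(np.hypot(C[...,0]-.577,C[...,1]+.199)<.075)&(p["z_map"]>0)
for n,lo,hi in [("top of block",.025,.034),("bar",.039,.047),("handle",.096,.108)]:
    q=C[near&(C[...,2]>lo)&(C[...,2]<hi)]
    c,w,a=cv2.minAreaRect((q[:,:2]*1000).astype(np.float32)); print(n,len(q),np.round(c,1),np.round(w,1),round(a,2),np.median(q[:,2]).round(4))
go(.5755,-.199,.061)
E
```

```text
top of block 4216 [ 575.5 -200.3] [110.2  60.2] 1.0 0.0293
bar 584 [ 574.3 -199.8] [15.2 83. ] 89.43 0.0413
handle 501 [ 574.6 -200.4] [15.2 25.8] 89.84 0.101
pos [ 0.5788 -0.2059  0.205 ] psi 3.1299 tilt [ 0.0017 -0.0057 -1.    ] F [ 1.9  -3.89  0.08] t 6.2833
tool delta [0.0036 0.0077 0.144 ]
```

View pics/w2.png

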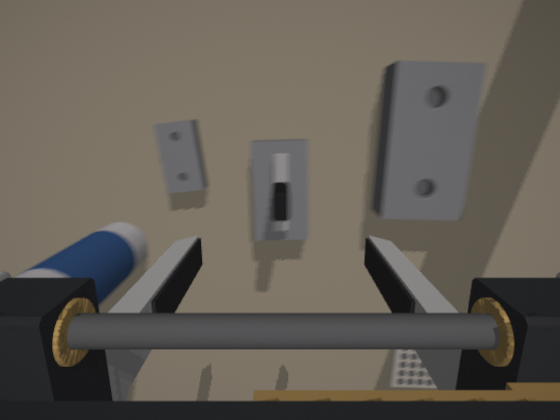

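The wrist picture shows the right stand at (280,190) with the spanner in it, the small and large look-alikes at (180,155) and (430,140), and the can at lower left (90,265). I'll check the can's clearance and measure again now that the arm has settled.

```bash
python3 - <<'E'
from h import *
s=robot.get_state(); p=robot.grab_frame("wrist"); C=cloud(p,wristT(p,s))
near=(np.hypot(C[...,0]-.577,C[...,1]+.199)<.075)&(p["z_map"]>0)
for n,lo,hi in [("top of block",.025,.034),("bar",.039,.047),("handle",.096,.108)]:
    q=C[near&(C[...,2]>lo)&(C[...,2]<hi)]
    c,w,a=cv2.minAreaRect((q[:,:2]*1000).astype(np.float32)); print(n,len(q),np.round(c,1),np.round(w,1),round(a,2),np.median(q[:,2]).round(4))
p=robot.grab_frame("top"); D=cloud(p)
q=D[(D[...,2]>.1)&(D[...,2]<.21)&(D[...,1]<-.31)&(D[...,0]>.55)&(p["z_map"]>0)]
t=q[q[:,2]>q[:,2].max()-.03]
print("can",len(q),q.min(0).round(3),q.max(0).round(3),t.min(0).round(3),t.max(0).round(3))
go(.575,-.2,.061)
E
```

```text
top of block 4206 [ 575.5 -200.4] [110.4  59.8] 0.86 0.0293
bar 617 [ 574.6 -199.9] [15.7 84. ] 89.33 0.041
handle 510 [ 574.4 -199.7] [15.1 25.9] 89.4 0.1009Traceback (most recent call last):
  File "<stdin>", line 9, in <module>
    return umr_maximum(a, axis, None, out, keepdims, initial, where)
ValueError: zero-size array to reduction operation maximum which has no identity
```

```bash
python3 -c "
from h import *
go(.5747,-.2,.061)"
```

```text
pos [ 0.5772 -0.2003  0.2049] psi 3.1306 tilt [-5.e-04  2.e-04 -1.e+00] F [ 0.06  0.3  -0.45] t 6.3833
tool delta [0.0025 0.0003 0.1439]
```

Emit:
{"op": "step_arm", "data": {
  "motion": [
    {"tx": 0.0025, "ty": 0, "tz": 0.018, "rx": 0, "ry": 0, "rz": 0, "jaw": 1},
    {"tx": 0, "ty": 0, "tz": 0.018, "rx": 0, "ry": 0, "rz": 0, "jaw": 1},
    {"tx": 0, "ty": 0, "tz": 0.018, "rx": 0, "ry": 0, "rz": 0, "jaw": 1},
    {"tx": 0, "ty": 0, "tz": 0.018, "rx": 0, "ry": 0, "rz": 0, "jaw": 1},
    {"tx": 0, "ty": 0, "tz": 0.018, "rx": 0, "ry": 0, "rz": 0, "jaw": 0.8},
    {"tx": 0, "ty": 0, "tz": 0.018, "rx": 0, "ry": 0, "rz": 0, "jaw": 0.6},
    {"tx": 0, "ty": 0, "tz": 0.018, "rx": 0, "ry": 0, "rz": 0, "jaw": 0.5},
    {"tx": 0, "ty": 0, "tz": 0.018, "rx": 0, "ry": 0, "rz": 0, "jaw": 0.4}
  ]
}}

```text
time: 7.05
eef_pos: [0.5742, -0.1969, 0.061]
tcp_rot: [0.003, 1.0, 0.0, 0.0]
force: [-1.5, -0.4, -0.6]
gripper_width: 0.0708
gripper_force: 0.0
```

Emit:
{"op": "step_arm", "data": {
  "motion": [
    {"tx": 0, "ty": 0, "tz": 0, "rx": 0, "ry": 0, "rz": 0, "jaw": 0.25},
    {"tx": 0, "ty": 0, "tz": 0, "rx": 0, "ry": 0, "rz": 0, "jaw": 0.2},
    {"tx": 0, "ty": 0, "tz": 0, "rx": 0, "ry": 0, "rz": 0, "jaw": 0.15},
    {"tx": 0, "ty": 0, "tz": 0, "rx": 0, "ry": 0, "rz": 0, "jaw": 0},
    {"tx": 0, "ty": 0, "tz": 0, "rx": 0, "ry": 0, "rz": 0, "jaw": 0},
    {"tx": 0, "ty": 0, "tz": 0, "rx": 0, "ry": 0, "rz": 0, "jaw": 0},
    {"tx": 0, "ty": 0, "tz": 0, "rx": 0, "ry": 0, "rz": 0, "jaw": 0},
    {"tx": 0, "ty": 0, "tz": 0, "rx": 0, "ry": 0, "rz": 0, "jaw": 0}
  ],
  "squeeze": 40
}}

```text
time: 7.72
eef_pos: [0.5747, -0.1987, 0.0619]
tcp_rot: [0.003, 1.0, -0.0, 0.0]
force: [-0.3, -1.2, 0.9]
gripper_width: 0.0174
gripper_force: 1.2
```

```bash
python3 -c "
from h import *
s=robot.get_state();print(s['gripper_width'],s['gripper_force'],s['moment'])
go(.487,.2385,.15)"
```

```text
0.01735784525831967 1.1501345783472061 [-0.33014907 -0.16788341 -0.02203206]
pos [ 0.5747 -0.1987  0.0619] psi 3.1357 tilt [ 6.e-04 -4.e-04 -1.e+00] F [-0.34 -1.18  0.87] t 7.7167
tool delta [ 0.0902  0.4367 -0.0884]
```

Emit:
{"op": "step_arm", "data": {
  "motion": [
    {"tx": 0, "ty": 0, "tz": 0, "rx": 0, "ry": 0, "rz": 0, "jaw": 0},
    {"tx": 0, "ty": 0, "tz": 0, "rx": 0, "ry": 0, "rz": 0, "jaw": 0},
    {"tx": 0, "ty": 0, "tz": 0, "rx": 0, "ry": 0, "rz": 0, "jaw": 0},
    {"tx": 0, "ty": 0, "tz": 0, "rx": 0, "ry": 0, "rz": 0, "jaw": 0},
    {"tx": 0, "ty": 0, "tz": 0, "rx": 0, "ry": 0, "rz": 0, "jaw": 0},
    {"tx": 0, "ty": 0, "tz": 0, "rx": 0, "ry": 0, "rz": 0, "jaw": 0},
    {"tx": 0, "ty": 0, "tz": 0, "rx": 0, "ry": 0, "rz": 0, "jaw": 0},
    {"tx": 0, "ty": 0, "tz": 0, "rx": 0, "ry": 0, "rz": 0, "jaw": 0}
  ]
}}

```text
time: 8.38
eef_pos: [0.5747, -0.1988, 0.0618]
tcp_rot: [0.003, 1.0, -0.0, 0.0]
force: [0.1, -0.3, 4.8]
gripper_width: 0.0155
gripper_force: 40.0
```

```bash
python3 -c "
from h import *
s=robot.get_state();print(s['gripper_width'],s['gripper_force'],s['moment'])
go(.487,.2385,.15)"
```

```text
0.015524361478478108 40.001322627067566 [-0.04155285  0.00859398  0.04639498]
pos [ 0.5747 -0.1988  0.0618] psi 3.1358 tilt [ 5.e-04 -5.e-04 -1.e+00] F [ 0.11 -0.25  4.76] t 8.3833
tool delta [ 0.0902  0.4368 -0.0885]
```

Emit:
{"op": "step_arm", "data": {
  "motion": [
    {"tx": 0, "ty": 0, "tz": -0.006, "rx": 0, "ry": 0, "rz": 0, "jaw": 0},
    {"tx": 0, "ty": 0, "tz": -0.008, "rx": 0, "ry": 0, "rz": 0, "jaw": 0},
    {"tx": 0, "ty": 0, "tz": -0.015, "rx": 0, "ry": 0, "rz": 0, "jaw": 0},
    {"tx": 0, "ty": 0, "tz": -0.015, "rx": 0, "ry": 0, "rz": 0, "jaw": 0},
    {"tx": 0, "ty": 0, "tz": -0.015, "rx": 0, "ry": 0, "rz": 0, "jaw": 0},
    {"tx": 0, "ty": 0, "tz": -0.015, "rx": 0, "ry": 0, "rz": 0, "jaw": 0},
    {"tx": 0, "ty": 0, "tz": -0.015, "rx": 0, "ry": 0, "rz": 0, "jaw": 0},
    {"tx": 0, "ty": 0, "tz": -0.01, "rx": 0, "ry": 0, "rz": 0, "jaw": 0}
  ]
}}

```text
time: 9.05
eef_pos: [0.5747, -0.1985, 0.1617]
tcp_rot: [0.003, 1.0, -0.0, 0.0]
force: [0.4, -0.7, -2.4]
gripper_width: 0.0159
gripper_force: 40.0
```

```bash
python3 -c "
from h import *
s=robot.get_state();print(s['gripper_width'],s['gripper_force'],s['moment'])
go(.487,.2385,.15)"
```

```text
0.015927713359953466 39.9993234872818 [ 0.00960259 -0.1645787  -0.02428351]
pos [ 0.5747 -0.1985  0.1617] psi 3.1359 tilt [ 7.e-04 -1.e-04 -1.e+00] F [ 0.37 -0.66 -2.42] t 9.05
tool delta [0.0902 0.4365 0.0116]
```

Emit:
{"op": "step_arm", "data": {
  "motion": [
    {"tx": 0.003, "ty": 0.015, "tz": 0, "rx": 0, "ry": 0, "rz": 0, "jaw": 0},
    {"tx": 0.0065, "ty": 0.03, "tz": 0, "rx": 0, "ry": 0, "rz": 0, "jaw": 0},
    {"tx": 0.0065, "ty": 0.03, "tz": 0, "rx": 0, "ry": 0, "rz": 0, "jaw": 0},
    {"tx": 0.0065, "ty": 0.03, "tz": 0, "rx": 0, "ry": 0, "rz": 0, "jaw": 0},
    {"tx": 0.0065, "ty": 0.03, "tz": 0, "rx": 0, "ry": 0, "rz": 0, "jaw": 0},
    {"tx": 0.0065, "ty": 0.03, "tz": 0, "rx": 0, "ry": 0, "rz": 0, "jaw": 0},
    {"tx": 0.0065, "ty": 0.03, "tz": 0, "rx": 0, "ry": 0, "rz": 0, "jaw": 0},
    {"tx": 0.0065, "ty": 0.03, "tz": 0, "rx": 0, "ry": 0, "rz": 0, "jaw": 0}
  ]
}}

```text
time: 9.72
eef_pos: [0.5253, 0.0291, 0.1594]
tcp_rot: [0.003, 1.0, 0.0, -0.001]
force: [1.1, -0.3, -3.8]
gripper_width: 0.0155
gripper_force: 40.0
```

Emit:
{"op": "step_arm", "data": {
  "motion": [
    {"tx": 0.0065, "ty": 0.03, "tz": 0, "rx": 0, "ry": 0, "rz": 0, "jaw": 0},
    {"tx": 0.0065, "ty": 0.03, "tz": 0, "rx": 0, "ry": 0, "rz": 0, "jaw": 0},
    {"tx": 0.0065, "ty": 0.03, "tz": 0, "rx": 0, "ry": 0, "rz": 0, "jaw": 0},
    {"tx": 0.0065, "ty": 0.03, "tz": 0, "rx": 0, "ry": 0, "rz": 0, "jaw": 0},
    {"tx": 0.0065, "ty": 0.03, "tz": 0, "rx": 0, "ry": 0, "rz": 0, "jaw": 0},
    {"tx": 0.0065, "ty": 0.03, "tz": 0, "rx": 0, "ry": 0, "rz": 0, "jaw": 0},
    {"tx": 0.002, "ty": 0.02, "tz": 0, "rx": 0, "ry": 0, "rz": 0, "jaw": 0},
    {"tx": 0, "ty": 0.01, "tz": 0, "rx": 0, "ry": 0, "rz": 0, "jaw": 0}
  ]
}}

```text
time: 10.38
eef_pos: [0.4851, 0.2399, 0.1595]
tcp_rot: [0.001, 1.0, 0.0, -0.001]
force: [-0.1, -0.4, -3.2]
gripper_width: 0.0157
gripper_force: 40.0
```

Emit:
{"op": "step_arm", "data": {
  "motion": [
    {"tx": 0, "ty": 0, "tz": 0, "rx": 0, "ry": 0, "rz": -0.04, "jaw": 0},
    {"tx": 0, "ty": 0, "tz": 0, "rx": 0, "ry": 0, "rz": -0.04, "jaw": 0},
    {"tx": 0, "ty": 0, "tz": 0, "rx": 0, "ry": 0, "rz": -0.05, "jaw": 0},
    {"tx": 0, "ty": 0, "tz": 0, "rx": 0, "ry": 0, "rz": -0.05, "jaw": 0},
    {"tx": 0, "ty": 0, "tz": 0, "rx": 0, "ry": 0, "rz": -0.05, "jaw": 0},
    {"tx": 0, "ty": 0, "tz": 0, "rx": 0, "ry": 0, "rz": -0.05, "jaw": 0},
    {"tx": 0, "ty": 0, "tz": 0, "rx": 0, "ry": 0, "rz": -0.016, "jaw": 0},
    {"tx": 0, "ty": 0, "tz": 0, "rx": 0, "ry": 0, "rz": 0, "jaw": 0}
  ]
}}

```text
time: 11.05
eef_pos: [0.487, 0.2365, 0.1599]
tcp_rot: [-0.144, 0.99, -0.0, -0.001]
force: [0.8, -0.0, -3.2]
gripper_width: 0.0155
gripper_force: 40.0
```

```bash
python3 - <<'E'
from h import *
go(.487,.2385,.120)
s=robot.get_state(); p=robot.grab_frame("wrist"); C=cloud(p,wristT(p,s)); f=p["frame"]
print(s["moment"])
save("w3",cv2.resize(f[130:310,170:390],None,fx=3,fy=3,interpolation=cv2.INTER_CUBIC))
q=C[(C[...,2]>.125)&(C[...,2]<.148)&(p["z_map"]>0)&(np.hypot(C[...,0]-.487,C[...,1]-.238)<.06)]
c,w,a=cv2.minAreaRect((q[:,:2]*1000).astype(np.float32)); print("bar",len(q),c,w,a,np.median(q[:,2]))
E
```

```text
pos [0.487  0.2365 0.1599] psi -2.8521 tilt [-1.3e-03 -7.0e-04 -1.0e+00] F [ 0.79 -0.04 -3.2 ] t 11.05
tool delta [-0.0007  0.0019  0.0399]
[ 0.08110891 -0.12966086 -0.00067692]
bar 1361 (462.5353698730469, 229.4242706298828) (33.244354248046875, 15.896346092224121) 16.208084106445312 0.13932726660378264
```

View pics/w3.png

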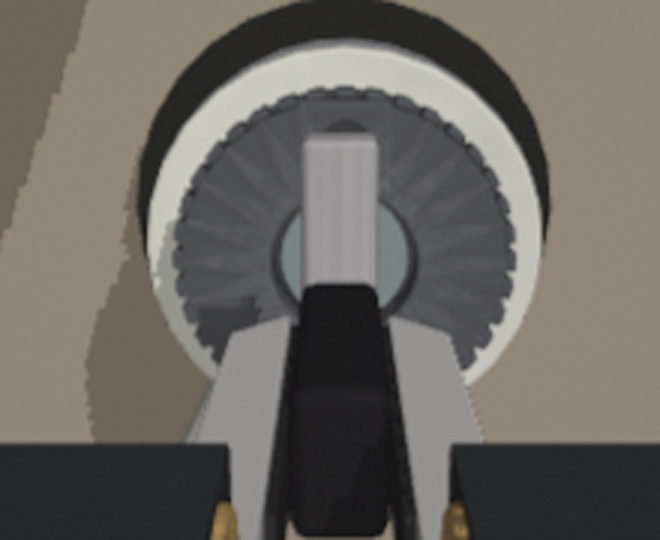

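The picture shows the bar lined up over the ring, with the hole peeking out just past the bar end at crop (346,125). I'll shift 1.9 mm and go down in stages.

Emit:
{"op": "step_arm", "data": {
  "motion": [
    {"tx": -0.0005, "ty": 0.0018, "tz": 0.004, "rx": 0, "ry": 0, "rz": 0, "jaw": 0},
    {"tx": 0, "ty": 0, "tz": 0.006, "rx": 0, "ry": 0, "rz": 0, "jaw": 0},
    {"tx": 0, "ty": 0, "tz": 0.006, "rx": 0, "ry": 0, "rz": 0, "jaw": 0},
    {"tx": 0, "ty": 0, "tz": 0.006, "rx": 0, "ry": 0, "rz": 0, "jaw": 0},
    {"tx": 0, "ty": 0, "tz": 0.006, "rx": 0, "ry": 0, "rz": 0, "jaw": 0},
    {"tx": 0, "ty": 0, "tz": 0.005, "rx": 0, "ry": 0, "rz": 0, "jaw": 0},
    {"tx": 0, "ty": 0, "tz": 0.003, "rx": 0, "ry": 0, "rz": 0, "jaw": 0},
    {"tx": 0, "ty": 0, "tz": 0.001, "rx": 0, "ry": 0, "rz": 0, "jaw": 0}
  ]
}}

```text
time: 11.77
eef_pos: [0.4871, 0.2386, 0.1226]
tcp_rot: [-0.145, 0.989, -0.0, -0.001]
force: [-0.2, -0.7, -2.9]
gripper_width: 0.0156
gripper_force: 40.0
```

```bash
python3 - <<'E'
from h import *
go(.487,.2383,.1108)
E
```

```text
pos [0.4871 0.2386 0.1226] psi -2.8514 tilt [-1.3e-03 -5.0e-04 -1.0e+00] F [-0.22 -0.71 -2.91] t 11.7667
tool delta [ 0.0002 -0.0003  0.0118]
```

Descend about 7 mm slowly, so the pins would touch part-way if they are misplaced.

Emit:
{"op": "step_arm", "data": {
  "motion": [
    {"tx": 0, "ty": 0, "tz": 0.001, "rx": 0, "ry": 0, "rz": 0, "jaw": 0},
    {"tx": 0, "ty": 0, "tz": 0.001, "rx": 0, "ry": 0, "rz": 0, "jaw": 0},
    {"tx": 0, "ty": 0, "tz": 0.001, "rx": 0, "ry": 0, "rz": 0, "jaw": 0},
    {"tx": 0, "ty": 0, "tz": 0.0005, "rx": 0, "ry": 0, "rz": 0, "jaw": 0},
    {"tx": 0, "ty": 0, "tz": 0.0005, "rx": 0, "ry": 0, "rz": 0, "jaw": 0},
    {"tx": 0, "ty": 0, "tz": 0.0005, "rx": 0, "ry": 0, "rz": 0, "jaw": 0},
    {"tx": 0, "ty": 0, "tz": 0.0005, "rx": 0, "ry": 0, "rz": 0, "jaw": 0},
    {"tx": 0, "ty": 0, "tz": 0, "rx": 0, "ry": 0, "rz": 0, "jaw": 0}
  ]
}}

```text
time: 12.43
eef_pos: [0.4875, 0.2387, 0.1184]
tcp_rot: [-0.145, 0.989, -0.0, -0.0]
force: [0.7, 0.2, -2.7]
gripper_width: 0.0157
gripper_force: 40.0
```

Emit:
{"op": "step_arm", "data": {
  "motion": [
    {"tx": 0, "ty": 0, "tz": 0.0004, "rx": 0, "ry": 0, "rz": 0, "jaw": 0},
    {"tx": 0, "ty": 0, "tz": 0.0004, "rx": 0, "ry": 0, "rz": 0, "jaw": 0},
    {"tx": 0, "ty": 0, "tz": 0.0004, "rx": 0, "ry": 0, "rz": 0, "jaw": 0},
    {"tx": 0, "ty": 0, "tz": 0.0004, "rx": 0, "ry": 0, "rz": 0, "jaw": 0},
    {"tx": 0, "ty": 0, "tz": 0.0004, "rx": 0, "ry": 0, "rz": 0, "jaw": 0},
    {"tx": 0, "ty": 0, "tz": 0.0004, "rx": 0, "ry": 0, "rz": 0, "jaw": 0},
    {"tx": 0, "ty": 0, "tz": 0, "rx": 0, "ry": 0, "rz": 0, "jaw": 0},
    {"tx": 0, "ty": 0, "tz": 0, "rx": 0, "ry": 0, "rz": 0, "jaw": 0}
  ]
}}

```text
time: 13.1
eef_pos: [0.4875, 0.2388, 0.116]
tcp_rot: [-0.145, 0.989, -0.0, -0.0]
force: [1.0, 0.8, -2.1]
gripper_width: 0.0162
gripper_force: 40.0
```

Emit:
{"op": "step_arm", "data": {
  "motion": [
    {"tx": 0, "ty": 0, "tz": 0.0006, "rx": 0, "ry": 0, "rz": 0, "jaw": 0},
    {"tx": 0, "ty": 0, "tz": 0.0006, "rx": 0, "ry": 0, "rz": 0, "jaw": 0},
    {"tx": 0, "ty": 0, "tz": 0.0006, "rx": 0, "ry": 0, "rz": 0, "jaw": 0},
    {"tx": 0, "ty": 0, "tz": 0.0006, "rx": 0, "ry": 0, "rz": 0, "jaw": 0},
    {"tx": 0, "ty": 0, "tz": 0.0006, "rx": 0, "ry": 0, "rz": 0, "jaw": 0},
    {"tx": 0, "ty": 0, "tz": 0.0006, "rx": 0, "ry": 0, "rz": 0, "jaw": 0},
    {"tx": 0, "ty": 0, "tz": 0, "rx": 0, "ry": 0, "rz": 0, "jaw": 0},
    {"tx": 0, "ty": 0, "tz": 0, "rx": 0, "ry": 0, "rz": 0, "jaw": 0}
  ]
}}

```text
time: 13.77
eef_pos: [0.4875, 0.2388, 0.1124]
tcp_rot: [-0.145, 0.989, -0.0, -0.0]
force: [-0.8, 0.1, -3.0]
gripper_width: 0.0162
gripper_force: 40.0
```

Emit:
{"op": "step_arm", "data": {
  "motion": [
    {"tx": 0, "ty": 0, "tz": 0.0003, "rx": 0, "ry": 0, "rz": 0, "jaw": 0},
    {"tx": 0, "ty": 0, "tz": 0.0003, "rx": 0, "ry": 0, "rz": 0, "jaw": 0},
    {"tx": 0, "ty": 0, "tz": 0.0003, "rx": 0, "ry": 0, "rz": 0, "jaw": 0},
    {"tx": 0, "ty": 0, "tz": 0.0002, "rx": 0, "ry": 0, "rz": 0, "jaw": 0},
    {"tx": 0, "ty": 0, "tz": 0, "rx": 0, "ry": 0, "rz": 0, "jaw": 0},
    {"tx": 0, "ty": 0, "tz": 0, "rx": 0, "ry": 0, "rz": 0, "jaw": 0},
    {"tx": 0, "ty": 0, "tz": 0, "rx": 0, "ry": 0, "rz": 0, "jaw": 0},
    {"tx": 0, "ty": 0, "tz": 0, "rx": 0, "ry": 0, "rz": 0, "jaw": 0}
  ]
}}

```text
time: 14.43
eef_pos: [0.4875, 0.2388, 0.1114]
tcp_rot: [-0.145, 0.989, -0.0, 0.0]
force: [0.7, 1.2, -2.3]
gripper_width: 0.0158
gripper_force: 40.0
```

Emit:
{"op": "step_arm", "data": {
  "motion": [
    {"tx": 0, "ty": 0, "tz": 0.0002, "rx": 0, "ry": 0, "rz": 0, "jaw": 0},
    {"tx": 0, "ty": 0, "tz": 0.0002, "rx": 0, "ry": 0, "rz": 0, "jaw": 0},
    {"tx": 0, "ty": 0, "tz": 0.0002, "rx": 0, "ry": 0, "rz": 0, "jaw": 0},
    {"tx": 0, "ty": 0, "tz": 0.0002, "rx": 0, "ry": 0, "rz": 0, "jaw": 0},
    {"tx": 0, "ty": 0, "tz": 0, "rx": 0, "ry": 0, "rz": 0, "jaw": 0},
    {"tx": 0, "ty": 0, "tz": 0, "rx": 0, "ry": 0, "rz": 0, "jaw": 0},
    {"tx": 0, "ty": 0, "tz": 0, "rx": 0, "ry": 0, "rz": 0, "jaw": 0},
    {"tx": 0, "ty": 0, "tz": 0, "rx": 0, "ry": 0, "rz": 0, "jaw": 0}
  ]
}}

```text
time: 15.1
eef_pos: [0.4876, 0.2388, 0.1108]
tcp_rot: [-0.145, 0.989, -0.0, 0.0]
force: [-1.3, -0.4, 1.9]
gripper_width: 0.0158
gripper_force: 40.0
```

```bash
python3 - <<'E'
from h import *
go(.487,.2383,.1108); print(robot.get_state()["moment"])
E
```

```text
pos [0.4876 0.2388 0.1108] psi -2.8514 tilt [ 2.e-04 -0.e+00 -1.e+00] F [-1.33 -0.38  1.85] t 15.1
tool delta [ 0.0007 -0.0003 -0.    ]
[-0.01270137  0.01888849  0.02180428]
```

Emit:
{"op": "step_arm", "data": {
  "motion": [
    {"tx": 0, "ty": 0, "tz": 0, "rx": 0, "ry": 0, "rz": 0.02, "jaw": 0},
    {"tx": 0, "ty": 0, "tz": 0, "rx": 0, "ry": 0, "rz": 0.02, "jaw": 0},
    {"tx": 0, "ty": 0, "tz": 0, "rx": 0, "ry": 0, "rz": 0.02, "jaw": 0},
    {"tx": 0, "ty": 0, "tz": 0, "rx": 0, "ry": 0, "rz": 0.02, "jaw": 0},
    {"tx": 0, "ty": 0, "tz": 0, "rx": 0, "ry": 0, "rz": 0.02, "jaw": 0},
    {"tx": 0, "ty": 0, "tz": 0, "rx": 0, "ry": 0, "rz": 0.02, "jaw": 0},
    {"tx": 0, "ty": 0, "tz": 0, "rx": 0, "ry": 0, "rz": 0.02, "jaw": 0},
    {"tx": 0, "ty": 0, "tz": 0, "rx": 0, "ry": 0, "rz": 0, "jaw": 0}
  ],
  "squeeze": 60
}}

```text
time: 15.77
eef_pos: [0.488, 0.2385, 0.1107]
tcp_rot: [-0.075, 0.997, -0.0, 0.001]
force: [0.9, -2.8, 2.9]
gripper_width: 0.0155
gripper_force: 60.0
```

```bash
python3 - <<'E'
from h import *
go(.487,.2383,.1108); print(robot.get_state()["moment"])
E
```

```text
pos [0.488  0.2385 0.1107] psi -2.9921 tilt [ 1.1e-03 -7.0e-04 -1.0e+00] F [ 0.89 -2.76  2.94] t 15.7667
tool delta [ 0.001  -0.     -0.0001]
[-0.28449816 -0.27579005  0.21178126]
```

Emit:
{"op": "step_arm", "data": {
  "motion": [
    {"tx": 0, "ty": 0, "tz": 6e-05, "rx": 0, "ry": 0, "rz": 0.03, "jaw": 0},
    {"tx": 0, "ty": 0, "tz": 6e-05, "rx": 0, "ry": 0, "rz": 0.03, "jaw": 0},
    {"tx": 0, "ty": 0, "tz": 6e-05, "rx": 0, "ry": 0, "rz": 0.03, "jaw": 0},
    {"tx": 0, "ty": 0, "tz": 6e-05, "rx": 0, "ry": 0, "rz": 0.03, "jaw": 0},
    {"tx": 0, "ty": 0, "tz": 6e-05, "rx": 0, "ry": 0, "rz": 0.03, "jaw": 0},
    {"tx": 0, "ty": 0, "tz": 6e-05, "rx": 0, "ry": 0, "rz": 0.03, "jaw": 0},
    {"tx": 0, "ty": 0, "tz": 6e-05, "rx": 0, "ry": 0, "rz": 0.03, "jaw": 0},
    {"tx": 0, "ty": 0, "tz": 6e-05, "rx": 0, "ry": 0, "rz": 0.03, "jaw": 0}
  ]
}}

```text
time: 16.43
eef_pos: [0.488, 0.2386, 0.1102]
tcp_rot: [0.046, 0.999, -0.0, 0.001]
force: [-0.7, -0.6, 2.7]
gripper_width: 0.016
gripper_force: 60.0
```

```bash
python3 - <<'E'
from h import *
go(.487,.2383,.1108); print(robot.get_state()["moment"])
E
```

```text
pos [0.488  0.2386 0.1102] psi 3.0506 tilt [ 1.1e-03 -3.0e-04 -1.0e+00] F [-0.75 -0.61  2.74] t 16.4333
tool delta [ 0.001  -0.0004 -0.0006]
[-0.13628128 -0.26919246  0.27548003]
```

Emit:
{"op": "step_arm", "data": {
  "motion": [
    {"tx": 0, "ty": 0, "tz": 6e-05, "rx": 0, "ry": 0, "rz": 0.03, "jaw": 0},
    {"tx": 0, "ty": 0, "tz": 6e-05, "rx": 0, "ry": 0, "rz": 0.03, "jaw": 0},
    {"tx": 0, "ty": 0, "tz": 6e-05, "rx": 0, "ry": 0, "rz": 0.03, "jaw": 0},
    {"tx": 0, "ty": 0, "tz": 6e-05, "rx": 0, "ry": 0, "rz": 0.03, "jaw": 0},
    {"tx": 0, "ty": 0, "tz": 6e-05, "rx": 0, "ry": 0, "rz": 0.03, "jaw": 0},
    {"tx": 0, "ty": 0, "tz": 6e-05, "rx": 0, "ry": 0, "rz": 0.03, "jaw": 0},
    {"tx": 0, "ty": 0, "tz": 6e-05, "rx": 0, "ry": 0, "rz": 0.03, "jaw": 0},
    {"tx": 0, "ty": 0, "tz": 6e-05, "rx": 0, "ry": 0, "rz": 0.03, "jaw": 0}
  ]
}}

```text
time: 17.1
eef_pos: [0.4881, 0.2388, 0.1098]
tcp_rot: [0.165, 0.986, 0.0, 0.001]
force: [0.5, -0.4, 2.2]
gripper_width: 0.0156
gripper_force: 60.0
```

```bash
python3 - <<'E'
from h import *
go(.487,.2383,.1108); print(robot.get_state()["moment"])
E
```

```text
pos [0.4881 0.2388 0.1098] psi 2.8105 tilt [ 1.2e-03  1.0e-04 -1.0e+00] F [ 0.52 -0.41  2.25] t 17.1
tool delta [ 0.0009 -0.0008 -0.001 ]
[-0.07628875 -0.32392186  0.24254613]
```

Emit:
{"op": "step_arm", "data": {
  "motion": [
    {"tx": 0, "ty": 0, "tz": 4e-05, "rx": 0, "ry": 0, "rz": 0.02, "jaw": 0},
    {"tx": 0, "ty": 0, "tz": 4e-05, "rx": 0, "ry": 0, "rz": 0.02, "jaw": 0},
    {"tx": 0, "ty": 0, "tz": 4e-05, "rx": 0, "ry": 0, "rz": 0.02, "jaw": 0},
    {"tx": 0, "ty": 0, "tz": 4e-05, "rx": 0, "ry": 0, "rz": 0.02, "jaw": 0},
    {"tx": 0, "ty": 0, "tz": 4e-05, "rx": 0, "ry": 0, "rz": 0.02, "jaw": 0},
    {"tx": 0, "ty": 0, "tz": 4e-05, "rx": 0, "ry": 0, "rz": 0.02, "jaw": 0},
    {"tx": 0, "ty": 0, "tz": 4e-05, "rx": 0, "ry": 0, "rz": 0.02, "jaw": 0},
    {"tx": 0, "ty": 0, "tz": 4e-05, "rx": 0, "ry": 0, "rz": 0.02, "jaw": 0}
  ]
}}

```text
time: 17.77
eef_pos: [0.4881, 0.2389, 0.1094]
tcp_rot: [0.243, 0.97, 0.0, 0.001]
force: [2.2, 0.4, 3.7]
gripper_width: 0.0155
gripper_force: 60.0
```

```bash
python3 - <<'E'
from h import *
go(.487,.2383,.1108); print(robot.get_state()["moment"])
E
```

```text
pos [0.4881 0.2389 0.1094] psi 2.6499 tilt [ 1.2e-03  3.0e-04 -1.0e+00] F [2.16 0.43 3.66] t 17.7667
tool delta [ 0.0007 -0.0011 -0.0014]
[-0.03740147 -0.63979692  0.2428911 ]
```

Emit:
{"op": "step_arm", "data": {
  "motion": [
    {"tx": 0, "ty": 0, "tz": 2e-05, "rx": 0, "ry": 0, "rz": 0.015, "jaw": 0},
    {"tx": 0, "ty": 0, "tz": 2e-05, "rx": 0, "ry": 0, "rz": 0.015, "jaw": 0},
    {"tx": 0, "ty": 0, "tz": 2e-05, "rx": 0, "ry": 0, "rz": 0.015, "jaw": 0},
    {"tx": 0, "ty": 0, "tz": 2e-05, "rx": 0, "ry": 0, "rz": 0.015, "jaw": 0},
    {"tx": 0, "ty": 0, "tz": 2e-05, "rx": 0, "ry": 0, "rz": 0.015, "jaw": 0},
    {"tx": 0, "ty": 0, "tz": 2e-05, "rx": 0, "ry": 0, "rz": 0.015, "jaw": 0},
    {"tx": 0, "ty": 0, "tz": 2e-05, "rx": 0, "ry": 0, "rz": 0.015, "jaw": 0},
    {"tx": 0, "ty": 0, "tz": 2e-05, "rx": 0, "ry": 0, "rz": 0.015, "jaw": 0}
  ]
}}

```text
time: 18.43
eef_pos: [0.4881, 0.239, 0.1092]
tcp_rot: [0.301, 0.954, 0.0, 0.0]
force: [3.0, 1.0, 3.5]
gripper_width: 0.0154
gripper_force: 60.0
```

```bash
python3 - <<'E'
from h import *
go(.487,.2383,.1108); print(robot.get_state()["moment"])
E
```

```text
pos [0.4881 0.239  0.1092] psi 2.5303 tilt [ 1.2e-03  4.0e-04 -1.0e+00] F [3.02 1.03 3.49] t 18.4333
tool delta [ 0.0005 -0.0012 -0.0016]
[ 0.09418766 -1.0395578   0.225069  ]
```

Emit:
{"op": "step_arm", "data": {
  "motion": [
    {"tx": -0.0003, "ty": 0.0003, "tz": 0, "rx": 0, "ry": 0, "rz": 0.012, "jaw": 0},
    {"tx": -0.0003, "ty": 0.0002, "tz": 0, "rx": 0, "ry": 0, "rz": 0.012, "jaw": 0},
    {"tx": 0, "ty": 0, "tz": 2e-05, "rx": 0, "ry": 0, "rz": 0.012, "jaw": 0},
    {"tx": 0, "ty": 0, "tz": 2e-05, "rx": 0, "ry": 0, "rz": 0.012, "jaw": 0},
    {"tx": 0, "ty": 0, "tz": 2e-05, "rx": 0, "ry": 0, "rz": 0.012, "jaw": 0},
    {"tx": 0, "ty": 0, "tz": 2e-05, "rx": 0, "ry": 0, "rz": 0.012, "jaw": 0},
    {"tx": 0, "ty": 0, "tz": 2e-05, "rx": 0, "ry": 0, "rz": 0.012, "jaw": 0},
    {"tx": 0, "ty": 0, "tz": 2e-05, "rx": 0, "ry": 0, "rz": 0.012, "jaw": 0}
  ]
}}

```text
time: 19.1
eef_pos: [0.4882, 0.239, 0.109]
tcp_rot: [0.346, 0.938, 0.0, -0.0]
force: [2.2, 0.7, 3.8]
gripper_width: 0.0159
gripper_force: 60.0
```

```bash
python3 - <<'E'
from h import *
go(.487,.2383,.1108); print(robot.get_state()["moment"])
E
```

```text
pos [0.4882 0.239  0.109 ] psi 2.4345 tilt [-1.e-04  3.e-04 -1.e+00] F [2.21 0.69 3.84] t 19.1
tool delta [ 0.0005 -0.0013 -0.0018]
[ 0.31350987 -0.72446494  0.28514119]
```

Emit:
{"op": "step_arm", "data": {
  "motion": [
    {"tx": -0.0002, "ty": 0.0001, "tz": 0, "rx": 0, "ry": 0, "rz": 0.01, "jaw": 0},
    {"tx": -0.0002, "ty": 0.0001, "tz": 0, "rx": 0, "ry": 0, "rz": 0.01, "jaw": 0},
    {"tx": 0, "ty": 0, "tz": 2e-05, "rx": 0, "ry": 0, "rz": 0.01, "jaw": 0},
    {"tx": 0, "ty": 0, "tz": 2e-05, "rx": 0, "ry": 0, "rz": 0.01, "jaw": 0},
    {"tx": 0, "ty": 0, "tz": 2e-05, "rx": 0, "ry": 0, "rz": 0.01, "jaw": 0},
    {"tx": 0, "ty": 0, "tz": 2e-05, "rx": 0, "ry": 0, "rz": 0.01, "jaw": 0},
    {"tx": 0, "ty": 0, "tz": 2e-05, "rx": 0, "ry": 0, "rz": 0.01, "jaw": 0},
    {"tx": 0, "ty": 0, "tz": 2e-05, "rx": 0, "ry": 0, "rz": 0.01, "jaw": 0}
  ]
}}

```text
time: 19.77
eef_pos: [0.4884, 0.239, 0.1088]
tcp_rot: [0.383, 0.924, 0.0, -0.0]
force: [0.1, 2.5, 5.2]
gripper_width: 0.0157
gripper_force: 60.0
```

```bash
python3 - <<'E'
from h import *
go(.487,.2383,.1108); print(robot.get_state()["moment"])
E
```

```text
pos [0.4884 0.239  0.1088] psi 2.3547 tilt [-7.e-04  4.e-04 -1.e+00] F [0.07 2.51 5.15] t 19.7667
tool delta [ 0.0005 -0.0014 -0.002 ]
[ 0.66571677 -0.29939457  0.21059298]
```

Emit:
{"op": "step_arm", "data": {
  "motion": [
    {"tx": 0, "ty": 0.0002, "tz": 0, "rx": 0, "ry": 0, "rz": 0.01, "jaw": 0},
    {"tx": 0, "ty": 0, "tz": 0, "rx": 0, "ry": 0, "rz": 0.01, "jaw": 0},
    {"tx": 0, "ty": 0, "tz": 0, "rx": 0, "ry": 0, "rz": 0.01, "jaw": 0},
    {"tx": 0, "ty": 0, "tz": 0, "rx": 0, "ry": 0, "rz": 0.01, "jaw": 0},
    {"tx": 0, "ty": 0, "tz": 0, "rx": 0, "ry": 0, "rz": 0.01, "jaw": 0},
    {"tx": 0, "ty": 0, "tz": 0, "rx": 0, "ry": 0, "rz": 0.01, "jaw": 0},
    {"tx": 0, "ty": 0, "tz": 0, "rx": 0, "ry": 0, "rz": 0.01, "jaw": 0},
    {"tx": 0, "ty": 0, "tz": 0, "rx": 0, "ry": 0, "rz": 0.01, "jaw": 0}
  ]
}}

```text
time: 20.43
eef_pos: [0.4885, 0.239, 0.1087]
tcp_rot: [0.42, 0.908, -0.0, -0.0]
force: [-1.0, 3.9, 3.9]
gripper_width: 0.0157
gripper_force: 60.0
```

```bash
python3 - <<'E'
from h import *
go(.487,.2383,.1108); print(robot.get_state()["moment"])
E
```

```text
pos [0.4885 0.239  0.1087] psi 2.2747 tilt [-9.e-04  2.e-04 -1.e+00] F [-0.97  3.89  3.86] t 20.4333
tool delta [ 0.0004 -0.0016 -0.0021]
[ 0.87154386 -0.01205128  0.25262111]
```

Emit:
{"op": "step_arm", "data": {
  "motion": [
    {"tx": 0.0003, "ty": 0.0002, "tz": 0, "rx": 0, "ry": 0, "rz": 0.01, "jaw": 0},
    {"tx": 0.0003, "ty": 0.0002, "tz": 0, "rx": 0, "ry": 0, "rz": 0.01, "jaw": 0},
    {"tx": 0, "ty": 0, "tz": 0, "rx": 0, "ry": 0, "rz": 0.01, "jaw": 0},
    {"tx": 0, "ty": 0, "tz": 0, "rx": 0, "ry": 0, "rz": 0.01, "jaw": 0},
    {"tx": 0, "ty": 0, "tz": 0, "rx": 0, "ry": 0, "rz": 0.01, "jaw": 0},
    {"tx": 0, "ty": 0, "tz": 0, "rx": 0, "ry": 0, "rz": 0.01, "jaw": 0},
    {"tx": 0, "ty": 0, "tz": 0, "rx": 0, "ry": 0, "rz": 0.01, "jaw": 0},
    {"tx": 0, "ty": 0, "tz": 0, "rx": 0, "ry": 0, "rz": 0.01, "jaw": 0}
  ]
}}

```text
time: 21.1
eef_pos: [0.4885, 0.2391, 0.1086]
tcp_rot: [0.455, 0.89, -0.001, -0.0]
force: [-1.6, 1.2, 3.8]
gripper_width: 0.0159
gripper_force: 60.9
```

```bash
python3 - <<'E'
from h import *
go(.487,.2383,.1108); print(robot.get_state()["moment"])
E
```

```text
pos [0.4885 0.2391 0.1086] psi 2.196 tilt [-7.0e-04 -1.2e-03 -1.0e+00] F [-1.59  1.21  3.84] t 21.1
tool delta [ 0.0002 -0.0017 -0.0022]
[0.19393502 0.10166381 1.06297711]
```

The moment jumped to 1.06 N m, so the ring is at its stop. I'll back off at once and then lift straight up.

Emit:
{"op": "step_arm", "data": {
  "motion": [
    {"tx": 0, "ty": 0, "tz": 0, "rx": 0, "ry": 0, "rz": -0.015, "jaw": 0},
    {"tx": 0, "ty": 0, "tz": 0, "rx": 0, "ry": 0, "rz": -0.015, "jaw": 0},
    {"tx": 0, "ty": 0, "tz": 0, "rx": 0, "ry": 0, "rz": -0.015, "jaw": 0},
    {"tx": 0, "ty": 0, "tz": 0, "rx": 0, "ry": 0, "rz": -0.015, "jaw": 0},
    {"tx": 0, "ty": 0, "tz": 0, "rx": 0, "ry": 0, "rz": -0.015, "jaw": 0},
    {"tx": 0, "ty": 0, "tz": 0, "rx": 0, "ry": 0, "rz": 0, "jaw": 0},
    {"tx": 0, "ty": 0, "tz": 0, "rx": 0, "ry": 0, "rz": 0, "jaw": 0},
    {"tx": 0, "ty": 0, "tz": 0, "rx": 0, "ry": 0, "rz": 0, "jaw": 0}
  ]
}}

```text
time: 21.77
eef_pos: [0.4885, 0.2392, 0.1087]
tcp_rot: [0.422, 0.907, -0.0, -0.0]
force: [-1.4, -1.0, 2.3]
gripper_width: 0.0157
gripper_force: 60.0
```

```bash
python3 - <<'E'
from h import *
go(.487,.2383,.1108); print(robot.get_state()["moment"])
E
```

```text
pos [0.4885 0.2392 0.1087] psi 2.2702 tilt [-7.e-04 -7.e-04 -1.e+00] F [-1.36 -0.98  2.32] t 21.7667
tool delta [ 0.0003 -0.0017 -0.0021]
[-0.28603021  0.2074218   0.0636557 ]
```

Emit:
{"op": "step_arm", "data": {
  "motion": [
    {"tx": 0, "ty": 0, "tz": -0.001, "rx": 0, "ry": 0, "rz": 0, "jaw": 0},
    {"tx": 0, "ty": 0, "tz": -0.001, "rx": 0, "ry": 0, "rz": 0, "jaw": 0},
    {"tx": 0, "ty": 0, "tz": -0.002, "rx": 0, "ry": 0, "rz": 0, "jaw": 0},
    {"tx": 0, "ty": 0, "tz": -0.002, "rx": 0, "ry": 0, "rz": 0, "jaw": 0},
    {"tx": 0, "ty": 0, "tz": -0.003, "rx": 0, "ry": 0, "rz": 0, "jaw": 0},
    {"tx": 0, "ty": 0, "tz": -0.006, "rx": 0, "ry": 0, "rz": 0, "jaw": 0},
    {"tx": 0, "ty": 0, "tz": -0.01, "rx": 0, "ry": 0, "rz": 0, "jaw": 0},
    {"tx": 0, "ty": 0, "tz": -0.01, "rx": 0, "ry": 0, "rz": 0, "jaw": 0}
  ]
}}

```text
time: 22.43
eef_pos: [0.4891, 0.2397, 0.1449]
tcp_rot: [0.422, 0.907, 0.0, 0.0]
force: [-0.4, -0.2, -2.5]
gripper_width: 0.0155
gripper_force: 60.0
```

Emit:
{"op": "step_arm", "data": {
  "motion": [
    {"tx": 0, "ty": 0, "tz": -0.01, "rx": 0, "ry": 0, "rz": -0.08, "jaw": 0},
    {"tx": 0, "ty": 0, "tz": -0.01, "rx": 0, "ry": 0, "rz": -0.11, "jaw": 0},
    {"tx": 0, "ty": 0, "tz": 0, "rx": 0, "ry": 0, "rz": -0.12, "jaw": 0},
    {"tx": 0, "ty": 0, "tz": 0, "rx": 0, "ry": 0, "rz": -0.12, "jaw": 0},
    {"tx": 0, "ty": 0, "tz": 0, "rx": 0, "ry": 0, "rz": -0.12, "jaw": 0},
    {"tx": 0, "ty": 0, "tz": 0, "rx": 0, "ry": 0, "rz": -0.12, "jaw": 0},
    {"tx": 0, "ty": 0, "tz": 0, "rx": 0, "ry": 0, "rz": -0.12, "jaw": 0},
    {"tx": 0, "ty": 0, "tz": 0, "rx": 0, "ry": 0, "rz": -0.076, "jaw": 0}
  ]
}}

```text
time: 23.1
eef_pos: [0.4894, 0.2398, 0.1653]
tcp_rot: [-0.0, 1.0, 0.0, 0.001]
force: [-0.2, -0.5, -2.8]
gripper_width: 0.0156
gripper_force: 60.0
```

```bash
python3 - <<'E'
from h import *
go(.5747,-.1988,.12)
s=robot.get_state(); p=robot.grab_frame("wrist"); C=cloud(p,wristT(p,s)); f=p["frame"]
save("w4",f)
q=C[(C[...,2]>s["eef_pos"][2]-.035)&(C[...,2]<s["eef_pos"][2]-.014)&(p["z_map"]>0)&(np.hypot(C[...,0]-.487,C[...,1]-.238)<.06)]
c,w,a=cv2.minAreaRect((q[:,:2]*1000).astype(np.float32)); print("bar",len(q),c,w,a,np.median(q[:,2]))
E
```

```text
pos [0.4894 0.2398 0.1653] psi -3.1412 tilt [ 2.e-03  7.e-04 -1.e+00] F [-0.2  -0.5  -2.82] t 23.1
tool delta [-0.0851 -0.4387  0.0451]
bar 1338 (464.2508850097656, 239.50192260742188) (33.46097946166992, 15.87084674835205) 0.40321630239486694 0.14464791953965045
```

Emit:
{"op": "step_arm", "data": {
  "motion": [
    {"tx": -0.003, "ty": -0.015, "tz": 0, "rx": 0, "ry": 0, "rz": 0, "jaw": 0},
    {"tx": -0.006, "ty": -0.03, "tz": 0, "rx": 0, "ry": 0, "rz": 0, "jaw": 0},
    {"tx": -0.006, "ty": -0.03, "tz": 0, "rx": 0, "ry": 0, "rz": 0, "jaw": 0},
    {"tx": -0.006, "ty": -0.03, "tz": 0, "rx": 0, "ry": 0, "rz": 0, "jaw": 0},
    {"tx": -0.006, "ty": -0.03, "tz": 0, "rx": 0, "ry": 0, "rz": 0, "jaw": 0},
    {"tx": -0.006, "ty": -0.03, "tz": 0, "rx": 0, "ry": 0, "rz": 0, "jaw": 0},
    {"tx": -0.006, "ty": -0.03, "tz": 0, "rx": 0, "ry": 0, "rz": 0, "jaw": 0},
    {"tx": -0.006, "ty": -0.03, "tz": 0, "rx": 0, "ry": 0, "rz": 0, "jaw": 0}
  ]
}}

```text
time: 23.82
eef_pos: [0.5334, 0.0129, 0.1651]
tcp_rot: [0.003, 1.0, -0.0, 0.001]
force: [1.2, -0.1, -2.9]
gripper_width: 0.0156
gripper_force: 60.0
```

Emit:
{"op": "step_arm", "data": {
  "motion": [
    {"tx": -0.006, "ty": -0.03, "tz": 0, "rx": 0, "ry": 0, "rz": 0, "jaw": 0},
    {"tx": -0.006, "ty": -0.03, "tz": 0, "rx": 0, "ry": 0, "rz": 0, "jaw": 0},
    {"tx": -0.006, "ty": -0.03, "tz": 0, "rx": 0, "ry": 0, "rz": 0, "jaw": 0},
    {"tx": -0.006, "ty": -0.03, "tz": 0, "rx": 0, "ry": 0, "rz": 0, "jaw": 0},
    {"tx": -0.006, "ty": -0.03, "tz": 0, "rx": 0, "ry": 0, "rz": 0, "jaw": 0},
    {"tx": -0.006, "ty": -0.03, "tz": 0, "rx": 0, "ry": 0, "rz": 0, "jaw": 0},
    {"tx": -0.004, "ty": -0.022, "tz": 0, "rx": 0, "ry": 0, "rz": 0, "jaw": 0},
    {"tx": 0, "ty": -0.01, "tz": 0, "rx": 0, "ry": 0, "rz": 0, "jaw": 0}
  ]
}}

```text
time: 24.48
eef_pos: [0.573, -0.2015, 0.1648]
tcp_rot: [0.004, 1.0, -0.001, 0.001]
force: [0.3, 0.1, -2.4]
gripper_width: 0.0155
gripper_force: 60.0
```

Emit:
{"op": "step_arm", "data": {
  "motion": [
    {"tx": 0, "ty": 0, "tz": 0.006, "rx": 0, "ry": 0, "rz": 0, "jaw": 0},
    {"tx": 0, "ty": 0, "tz": 0.01, "rx": 0, "ry": 0, "rz": 0, "jaw": 0},
    {"tx": 0, "ty": 0, "tz": 0.015, "rx": 0, "ry": 0, "rz": 0, "jaw": 0},
    {"tx": 0, "ty": 0, "tz": 0.015, "rx": 0, "ry": 0, "rz": 0, "jaw": 0},
    {"tx": 0, "ty": 0, "tz": 0.015, "rx": 0, "ry": 0, "rz": 0, "jaw": 0},
    {"tx": 0, "ty": 0, "tz": 0.015, "rx": 0, "ry": 0, "rz": 0, "jaw": 0},
    {"tx": 0, "ty": 0, "tz": 0.008, "rx": 0, "ry": 0, "rz": 0, "jaw": 0},
    {"tx": 0, "ty": 0, "tz": 0, "rx": 0, "ry": 0, "rz": 0, "jaw": 0}
  ]
}}

```text
time: 25.15
eef_pos: [0.5697, -0.1952, 0.0775]
tcp_rot: [0.002, 1.0, 0.001, -0.002]
force: [0.0, -0.0, -2.7]
gripper_width: 0.0156
gripper_force: 60.0
```

```bash
python3 -c "
from h import *
go(.5747,-.1988,.0618)"
```

```text
pos [ 0.5697 -0.1952  0.0775] psi 3.138 tilt [-0.0049  0.0029 -1.    ] F [ 0.05 -0.02 -2.66] t 25.15
tool delta [-0.0051 -0.0037  0.0156]
```

Emit:
{"op": "step_arm", "data": {
  "motion": [
    {"tx": 0, "ty": 0, "tz": 0, "rx": 0, "ry": 0, "rz": 0, "jaw": 0},
    {"tx": 0, "ty": 0, "tz": 0, "rx": 0, "ry": 0, "rz": 0, "jaw": 0},
    {"tx": 0, "ty": 0, "tz": 0, "rx": 0, "ry": 0, "rz": 0, "jaw": 0},
    {"tx": 0, "ty": 0, "tz": 0, "rx": 0, "ry": 0, "rz": 0, "jaw": 0},
    {"tx": 0, "ty": 0, "tz": 0, "rx": 0, "ry": 0, "rz": 0, "jaw": 0},
    {"tx": 0, "ty": 0, "tz": 0, "rx": 0, "ry": 0, "rz": 0, "jaw": 0},
    {"tx": 0, "ty": 0, "tz": 0, "rx": 0, "ry": 0, "rz": 0, "jaw": 0},
    {"tx": 0, "ty": 0, "tz": 0, "rx": 0, "ry": 0, "rz": 0, "jaw": 0}
  ]
}}

```text
time: 25.82
eef_pos: [0.5717, -0.1979, 0.08]
tcp_rot: [0.002, 1.0, -0.0, 0.0]
force: [0.4, 0.5, -2.3]
gripper_width: 0.0157
gripper_force: 60.0
```

```bash
python3 -c "
from h import *
go(.5747,-.1988,.0618)"
```

```text
pos [ 0.5717 -0.1979  0.08  ] psi 3.1366 tilt [ 1.e-04 -2.e-04 -1.e+00] F [ 0.38  0.53 -2.3 ] t 25.8167
tool delta [-0.003  -0.0008  0.0182]
```

Emit:
{"op": "step_arm", "data": {
  "motion": [
    {"tx": -0.0015, "ty": -0.0004, "tz": 0.001, "rx": 0, "ry": 0, "rz": 0, "jaw": 0},
    {"tx": -0.0015, "ty": -0.0004, "tz": 0.002, "rx": 0, "ry": 0, "rz": 0, "jaw": 0},
    {"tx": 0, "ty": 0, "tz": 0.002, "rx": 0, "ry": 0, "rz": 0, "jaw": 0},
    {"tx": 0, "ty": 0, "tz": 0.002, "rx": 0, "ry": 0, "rz": 0, "jaw": 0},
    {"tx": 0, "ty": 0, "tz": 0.0015, "rx": 0, "ry": 0, "rz": 0, "jaw": 0},
    {"tx": 0, "ty": 0, "tz": 0.0015, "rx": 0, "ry": 0, "rz": 0, "jaw": 0},
    {"tx": 0, "ty": 0, "tz": 0.001, "rx": 0, "ry": 0, "rz": 0, "jaw": 0},
    {"tx": 0, "ty": 0, "tz": 0.001, "rx": 0, "ry": 0, "rz": 0, "jaw": 0}
  ]
}}

```text
time: 26.48
eef_pos: [0.5747, -0.1986, 0.0677]
tcp_rot: [0.002, 1.0, 0.0, -0.0]
force: [0.7, -0.8, -2.8]
gripper_width: 0.0158
gripper_force: 60.0
```

Emit:
{"op": "step_arm", "data": {
  "motion": [
    {"tx": 0, "ty": 0, "tz": 0.001, "rx": 0, "ry": 0, "rz": 0, "jaw": 0},
    {"tx": 0, "ty": 0, "tz": 0.001, "rx": 0, "ry": 0, "rz": 0, "jaw": 0},
    {"tx": 0, "ty": 0, "tz": 0.001, "rx": 0, "ry": 0, "rz": 0, "jaw": 0},
    {"tx": 0, "ty": 0, "tz": 0.001, "rx": 0, "ry": 0, "rz": 0, "jaw": 0},
    {"tx": 0, "ty": 0, "tz": 0.001, "rx": 0, "ry": 0, "rz": 0, "jaw": 0},
    {"tx": 0, "ty": 0, "tz": 0.0005, "rx": 0, "ry": 0, "rz": 0, "jaw": 0},
    {"tx": 0, "ty": 0, "tz": 0, "rx": 0, "ry": 0, "rz": 0, "jaw": 0},
    {"tx": 0, "ty": 0, "tz": 0, "rx": 0, "ry": 0, "rz": 0, "jaw": 0}
  ]
}}

```text
time: 27.15
eef_pos: [0.5747, -0.1986, 0.0623]
tcp_rot: [0.002, 1.0, -0.0, -0.0]
force: [-0.4, 0.9, -2.1]
gripper_width: 0.0157
gripper_force: 60.0
```

```bash
python3 -c "
from h import *
go(.5747,-.1988,.0618)"
```

```text
pos [ 0.5747 -0.1986  0.0623] psi 3.1368 tilt [-0.e+00 -1.e-04 -1.e+00] F [-0.42  0.93 -2.08] t 27.15
tool delta [ 0.     -0.0002  0.0005]
```

Emit:
{"op": "step_arm", "data": {
  "motion": [
    {"tx": 0, "ty": 0, "tz": 0.0002, "rx": 0, "ry": 0, "rz": 0, "jaw": 0},
    {"tx": 0, "ty": 0, "tz": 0.0002, "rx": 0, "ry": 0, "rz": 0, "jaw": 0},
    {"tx": 0, "ty": 0, "tz": 0.0002, "rx": 0, "ry": 0, "rz": 0, "jaw": 0},
    {"tx": 0, "ty": 0, "tz": 0.0001, "rx": 0, "ry": 0, "rz": 0, "jaw": 0},
    {"tx": 0, "ty": 0, "tz": 0, "rx": 0, "ry": 0, "rz": 0, "jaw": 0},
    {"tx": 0, "ty": 0, "tz": 0, "rx": 0, "ry": 0, "rz": 0, "jaw": 0},
    {"tx": 0, "ty": 0, "tz": 0, "rx": 0, "ry": 0, "rz": 0, "jaw": 0},
    {"tx": 0, "ty": 0, "tz": 0, "rx": 0, "ry": 0, "rz": 0, "jaw": 0}
  ],
  "squeeze": 20
}}

```text
time: 27.82
eef_pos: [0.5747, -0.1986, 0.0618]
tcp_rot: [0.002, 1.0, -0.0, 0.0]
force: [-1.2, 0.4, -1.7]
gripper_width: 0.0158
gripper_force: 20.0
```

Emit:
{"op": "step_arm", "data": {
  "motion": [
    {"tx": 0, "ty": 0, "tz": 0, "rx": 0, "ry": 0, "rz": 0, "jaw": 0.2},
    {"tx": 0, "ty": 0, "tz": 0, "rx": 0, "ry": 0, "rz": 0, "jaw": 0.25},
    {"tx": 0, "ty": 0, "tz": 0, "rx": 0, "ry": 0, "rz": 0, "jaw": 0.3},
    {"tx": 0, "ty": 0, "tz": 0, "rx": 0, "ry": 0, "rz": 0, "jaw": 0.4},
    {"tx": 0, "ty": 0, "tz": 0, "rx": 0, "ry": 0, "rz": 0, "jaw": 0.5},
    {"tx": 0, "ty": 0, "tz": 0, "rx": 0, "ry": 0, "rz": 0, "jaw": 0.6},
    {"tx": 0, "ty": 0, "tz": 0, "rx": 0, "ry": 0, "rz": 0, "jaw": 0.7},
    {"tx": 0, "ty": 0, "tz": 0, "rx": 0, "ry": 0, "rz": 0, "jaw": 0.7}
  ]
}}

```text
time: 28.48
eef_pos: [0.5747, -0.1987, 0.0617]
tcp_rot: [0.002, 1.0, -0.0, 0.0]
force: [0.4, -0.2, -0.3]
gripper_width: 0.0583
gripper_force: 0.0
```

Emit:
{"op": "step_arm", "data": {
  "motion": [
    {"tx": 0, "ty": 0, "tz": -0.01, "rx": 0, "ry": 0, "rz": 0, "jaw": 0.7},
    {"tx": 0, "ty": 0, "tz": -0.018, "rx": 0, "ry": 0, "rz": 0, "jaw": 0.7},
    {"tx": 0, "ty": 0, "tz": -0.02, "rx": 0, "ry": 0, "rz": 0, "jaw": 0.7},
    {"tx": 0, "ty": 0, "tz": -0.02, "rx": 0, "ry": 0, "rz": 0, "jaw": 0.7},
    {"tx": 0, "ty": 0, "tz": -0.02, "rx": 0, "ry": 0, "rz": 0, "jaw": 0.7},
    {"tx": 0, "ty": 0, "tz": -0.02, "rx": 0, "ry": 0, "rz": 0, "jaw": 0.7},
    {"tx": 0, "ty": 0, "tz": -0.015, "rx": 0, "ry": 0, "rz": 0, "jaw": 0.7},
    {"tx": 0, "ty": 0, "tz": -0.01, "rx": 0, "ry": 0, "rz": 0, "jaw": 0.7}
  ]
}}

```text
time: 29.15
eef_pos: [0.5755, -0.199, 0.1976]
tcp_rot: [0.002, 1.0, -0.001, 0.002]
force: [0.5, -0.7, 0.0]
gripper_width: 0.0659
gripper_force: 0.0
```

```bash
python3 - <<'E'
from h import *
go(.5747,-.1988,.0618)
s=robot.get_state(); p=robot.grab_frame("wrist"); C=cloud(p,wristT(p,s)); save("w5",p["frame"])
near=(np.hypot(C[...,0]-.577,C[...,1]+.199)<.075)&(p["z_map"]>0)
for n,lo,hi in [("top of block",.025,.034),("bar",.039,.047),("handle",.096,.108)]:
    q=C[near&(C[...,2]>lo)&(C[...,2]<hi)]
    c,w,a=cv2.minAreaRect((q[:,:2]*1000).astype(np.float32)); print(n,len(q),np.round(c,1),np.round(w,1),round(a,2),np.median(q[:,2]).round(4))
p=robot.grab_frame("top"); save("top1",p["frame"])
from ring import ring
try: ring(p,cloud(p))
except Exception as e: print(e)
E
```

```text
pos [ 0.5755 -0.199   0.1976] psi 3.1369 tilt [ 0.0033 -0.0017 -1.    ] F [ 0.47 -0.73  0.03] t 29.15
tool delta [0.0012 0.0004 0.1357]
top of block 4324 [ 575.4 -200.7] [110.   59.5] 0.94 0.0293
bar 582 [ 574.2 -199. ] [14.9 82.7] 89.69 0.0412
handle 548 [ 574.5 -199. ] [15.7 25.5] 89.75 0.1009
circle [0.4911 0.2375 0.0463] ztop 0.0767 A [-0.0014 -0.      0.0769]
low blob 24 [175.8 262.3] [0.5139 0.2181 0.0675] ang -0.704
low blob 23 [154.  283.6] [0.4682 0.2628 0.0673] ang 2.306
```

View pics/w5.png

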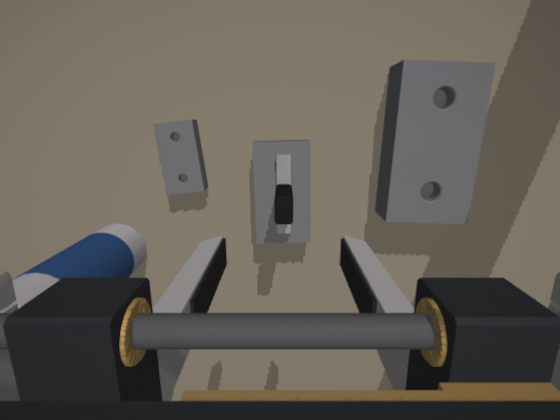

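The spanner stands in its stand at pixel (283,190). The bar height is 41 mm, the same as at the start, and the gripper is clear of it. The ring went about 1.1 rad to its stop.

```bash
python3 -c "
from h import *
print(robot.hand_in())"
```

```text
the job is handed in; nothing more can be done
None
```

I turned the ring clockwise about 1.1 rad with the seated spanner until it came up firm, put the spanner back in its stand, let go and handed the job in at about 29 s. The turning moment peaked at about 1.06 N m at the stop, above the 0.7 N m given as safe, before I backed off; hand-in gave no verdict.

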